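Load the jeweller's mould frame

ROBOT

A 7-joint arm with a two-finger parallel gripper is mounted at the origin on the work surface. World frame = base frame: x ahead of the robot, y to its left, z up, the work surface at z = 0. Lengths are in mm, angles in rad, forces in N, time in s.
With the tool pointing down it reaches from about 425 to 800 mm from the base axis. Payload 8.3 kg.
Tool frame: the origin (TCP) lies where the fingers leave the gripper's body, on its centre line; the fingertips stand 73 mm ahead of it and the grasp point (between the pads) lies 54 mm ahead of it; z points along the fingers, y is the line along which they close (so a half turn about z gives the same grasp; the last joint's range is limited). The gripper opens to 85 mm and grips with 20 to 120 N. Pads are 22 mm wide; open, the fingers measure 114 mm over their backs; the gripper's body (76 mm by 85 mm) begins 54 mm behind the grasp point. The pads swing forward as they close: fully open they stand 13 mm farther back than shut.
Start: joints at [-1.254, 0.383, 0.016, 1.37, -0.006, 1.388, -0.046], TCP at [231.663, 580.466, 303.879] pointing down, gripper open.
Joint ranges: [-2.95, 2.95], [-0.25, 2.06], [-1.52, 1.56], [0.18, 2.33], [-1.44, 4.58], [0.02, 2.06], [-3.01, 3.01]. Speed limits (rad/s): [2.39, 2.39, 3.01, 3.01, 3.14, 3.14, 3.14].

INTERFACE

Orientations are given as a rotation vector (axis times angle).
In Python, from plant import ctrl gives the robot as it stands.
- The arm moves only by the tool servo_tool, never from a script. Its argument "targets" is a list of rows, each a list of 7 numbers: the shift along the tool's x, y, z scaled (see below), then the turn, a rotation vector about the tool's x, y, z scaled (see below), then the opening, from -1 (shut) to 1 (fully open). In form: [[dx, dy, dz, ax, ay, az, grip], ...]. A call has 1 to 10 rows; each row is the pose to reach, as a shift and turn from the pose commanded when the call began, along the tool's axes at that moment; what a row does not reach only later rows make up. The controller multiplies each number of a shift by 0.2 m and each number of a turn by 90 degrees. A row lasts 1/10 s, in which the tool goes at most 50 mm and 8.59 degrees, less where a joint would pass 70% of its speed; a pose out of reach is approached as far as the arm can. A call with a number of a shift or a turn outside -1 to 1 is refused whole. A call with a gripper value outside its range is refused whole. The fingers move at their own pace and stop on an object; the grip force is fixed at half the most. Time passes only in rows, so rows that repeat a pose let the fingers close. It gives the time, the measured TCP pose, the force, the opening and the grip force at its end, in the units of the state.
- ctrl.get_state(): the state, without advancing time (a new reading comes with each control period).
- ctrl.read_camera(name): name is "side" or "top" or "wrist"; returns (picture, depth): 400x640x3 uint8, blue, green, red; 400x640 float32, mm along the optical axis (not along the pixel's ray), 0 where there is no reading.
- ctrl.camera_params(name): a dict with "fx", "fy", "cx", "cy" (pixels), "T" (4x4, takes a point from camera to world coordinates); the wrist camera has in their place "hand_eye" (4x4, takes a point from camera to tool coordinates, whose origin is the TCP and whose axes are the flange's). Camera axes: x right, y down, z forward; pixel columns grow to the right and rows downward; lengths in mm; the calibration is good to about 2 mm. A picture is of the moment at which its call begins: read the wrist's pose just before it. camera_params takes no time and is no camera call.
- ctrl.sign_off(): hands the job in; it is judged then, once.
The state is a dict: "clock": time; "joint_positions": joint angles; "joint_velocities": joint speeds; "effort": joint torques, N m; "tool_pos": TCP position; "tool_rot": TCP orientation; "force": force on the tool from outside, world axes, zero at the start; "torque": the same for the moment, N m; "width": opening from 0.0 (shut) to 1.0 (fully open); "grip_force": force on a finger pad.
Only numpy, scipy, OpenCV 4.12 (cv2) and the standard library are available. Lean on these libraries where they do the work, as an engineer would, in place of code of your own. Each camera call takes 0.05 s, during which the arm holds its last target. There are 200 camera calls.

TASK

Load the mould frame for pressing: lift the blue dust cover off the storage tray and stand it on the cork pad, lay all the brass masters from the tray flat in the frame, one in each bay and lying across the frame, then lower the aluminium press plate over the two locating pins until it rests flush on the frame. Finish by putting the dust cover back on the empty tray, fully down, and leave the other things on the bench where they are.

Things in the scene. Friction and masses are not known exactly. Their poses are not given: they have to be found in the camera images.
- tray: fixed tray: brown wooden base board 274 x 124 x 6 mm with a grey felt-topped plinth 220 x 80 mm, its top 14 mm above the bench. Origin: centre of its underside, on the bench; x along the 274 mm length, z up. The masters lie across the plinth in a row along x, in four places 52 mm apart, under the cover at the start.
- cover: loose blue dust cover, an open-bottomed box 236 x 96 x 46 mm, 0.25 kg, walls 3 mm (5 mm play all round the tray's plinth), with a white handle on top. Origin: centre of its lower rim; x along its length, z up. When on, its rim rests on the tray's base board, 6 mm above the bench. It may sit either way round.
- pad: fixed brown cork pad 250 x 110 x 3 mm on the bench, empty: the place to stand the cover meanwhile. Origin: centre of its underside; x along its length.
- frame: fixed steel mould frame, an open trough 274 x 106 mm, 42 mm high to its flat rim; inside 224 x 90 mm, red floor 12 mm above the bench, three white ribs (4 mm wide and high) across it making four bays. On each end rim, 124.5 mm from the centre along x, a brass pin 10 mm thick, 22 high, its top 8 mm tapered to 4 mm. Origin: centre of its underside; x along the 274 mm length, z up.
- plate: loose aluminium press plate 274 x 106 x 6 mm, 0.5 kg, with a 14 mm through hole 124.5 mm either side of its centre along x (either way round fits) and a black handle on top; lies flat on the bench at the start. Origin: centre of its underside; x along its length, z up. Flush on the frame its origin is 42 mm above the frame's.
- master_a: brass pattern master: a bar 60 mm long with copper bands, 20 mm wide (x), 24 mm tall with flat parallel sides up to 14 mm and a rounded top, a thin copper stub at its +y end; 0.14 kg. Origin: centre of its underside; y along its length, z up when right way up. Grip it across x. Between two and four of the masters are there on a given day; an absent one reads None.
- master_b: brass pattern master: a bar 60 mm long with copper bands, 20 mm wide (x), 24 mm tall with flat parallel sides up to 14 mm and a rounded top, a thin copper stub at its +y end; 0.14 kg. Origin: centre of its underside; y along its length, z up when right way up. Grip it across x. Between two and four of the masters are there on a given day; an absent one reads None.
- master_c: brass pattern master: a bar 60 mm long with copper bands, 20 mm wide (x), 24 mm tall with flat parallel sides up to 14 mm and a rounded top, a thin copper stub at its +y end; 0.14 kg. Origin: centre of its underside; y along its length, z up when right way up. Grip it across x. Between two and four of the masters are there on a given day; an absent one reads None.
- master_d: brass pattern master: a bar 60 mm long with copper bands, 20 mm wide (x), 24 mm tall with flat parallel sides up to 14 mm and a rounded top, a thin copper stub at its +y end; 0.14 kg. Origin: centre of its underside; y along its length, z up when right way up. Grip it across x. Between two and four of the masters are there on a given day; an absent one reads None.
- bay0 (a point): centre of the floor of bay 0 of the frame (12 mm above its underside; bays run from -x to +x, each 48 mm along x, 90 along y)
- bay1 (a point): centre of the floor of bay 1 of the frame (12 mm above its underside; bays run from -x to +x, each 48 mm along x, 90 along y)
- bay2 (a point): centre of the floor of bay 2 of the frame (12 mm above its underside; bays run from -x to +x, each 48 mm along x, 90 along y)
- bay3 (a point): centre of the floor of bay 3 of the frame (12 mm above its underside; bays run from -x to +x, each 48 mm along x, 90 along y)
- cover_handle (a point): centre of the white handle bar of the cover, 76 mm above the cover's origin: a bridge, bar along the cover's y, 12 mm wide (x), 70 long, 14 tall, on two posts 56 mm apart, with 23 mm free under the bar. Grip the bar across x.
- plate_handle (a point): centre of the black handle bar of the plate, 36 mm above the plate's origin: a bridge, bar along the plate's y, 12 mm wide (x), 70 long, 14 tall, on two posts 56 mm apart, with 23 mm free under the bar. Grip the bar across x.
- wax_tin: bystander, loose, not part of the job: flat round blue tin, 54 mm across, 22 tall. Origin: centre of its underside.
- soap_block: bystander, loose, not part of the job: pale stone-like carving block 75 x 45 x 30 mm. Origin: centre of its underside.
- mug: bystander, loose, not part of the job: blue mug, 80 mm across, 95 tall. Origin: centre of its underside.
- bottle: bystander, loose, not part of the job: clear drink bottle, 64 mm across, 160 tall. Origin: centre of its underside.
- jar: bystander, loose, not part of the job: white jar, 52 mm across, 75 tall. Origin: centre of its underside.
- hammer: bystander, loose, not part of the job: small hammer 240 mm long, lying.
- file: bystander, loose, not part of the job: orange-handled hand tool 180 mm long, lying.

How it is judged (in metres and radians):
On the way, in this order (a step that is already met when the one before it is completed fails the run):
1. the dust cover stands upright on the cork pad (horizontal distance between cover and pad below 0.06 m and height (world z) of cover below 0.012 m and angle between cover's own z axis and vertical below 0.1 rad), for 0.2 s.
2. every master present lies flat in a bay of the frame ((horizontal distance between master_a and bay0 below 0.022 m or horizontal distance between master_a and bay1 below 0.022 m or horizontal distance between master_a and bay2 below 0.022 m or horizontal distance between master_a and bay3 below 0.022 m) and z of each of master_a, master_b, master_c, master_d in the frame of frame below 0.028 m and angle between the y axis of each of master_a, master_b, master_c, master_d and the y axis of frame, either way round below 0.35 rad and (horizontal distance between master_b and bay0 below 0.022 m or horizontal distance between master_b and bay1 below 0.022 m or horizontal distance between master_b and bay2 below 0.022 m or horizontal distance between master_b and bay3 below 0.022 m) and (horizontal distance between master_c and bay0 below 0.022 m or horizontal distance between master_c and bay1 below 0.022 m or horizontal distance between master_c and bay2 below 0.022 m or horizontal distance between master_c and bay3 below 0.022 m) and (horizontal distance between master_d and bay0 below 0.022 m or horizontal distance between master_d and bay1 below 0.022 m or horizontal distance between master_d and bay2 below 0.022 m or horizontal distance between master_d and bay3 below 0.022 m)), for 0.2 s.
3. the press plate is flush on the frame over both pins (horizontal distance between plate and frame below 0.005 m and z of plate in the frame of frame between 0.039 and 0.0445 m and angle between the x axis of plate and the x axis of frame, either way round below 0.03 rad and angle between plate's own z axis and vertical below 0.02 rad), for 0.2 s.
At the end, for the whole second after the job is handed in: Masters on the frame's floor within 22 mm of a bay centre, within 0.35 rad of lying across it; plate centred within 5 mm, aligned within 0.03 rad, level, within 2.5 mm of the rim height; cover within 12 mm of centred on the tray, level, within 3 mm of fully down; all at rest (all of step 2 and all of step 3 and horizontal distance between cover and tray below 0.012 m and z of cover in the frame of tray below 0.009 m and angle between cover's own z axis and vertical below 0.03 rad and linear speed of each of plate, cover, master_a, master_b, master_c, master_d below 0.02 m/s); the robot touches nothing.
It fails at once if a bystander is pushed more than 60 mm away (distance of any of wax_tin, soap_block, mug, bottle, jar, hammer, file from where it was at the start of the episode above 0.06 m).
It fails at once if the mug, bottle or jar is knocked over (angle between any of mug, bottle, jar's own z axis and vertical above 0.6 rad).
Of master_a, master_b, master_c, master_d only 2 to 4 are there at a start; the rules pass over those that are not, and their reading is None.
At some moment in a run one of plate, cover may be knocked a few centimetres aside while the robot is not near it.
Once in a run the grip may slacken for a moment while it holds something.
It also fails if it takes over 210 s, if anything falls off the work surface, if the arm or the gripper's body presses on something with over 40 N, if the wrist force passes 120 N, or if a joint passes its speed limit or range.

## Working session

There is one attempt and no reset: what is moved stays moved. The work goes in short steps, Python scripts to look and compute and a tool call to move; the robot and the scene stay as the last step left them, time stands still between calls to the robot, and variables do not carry over. Pictures are saved under pics/ and viewed, at most 14 in all, crops included, and the job is handed in when it is done.

Besides the shell and the picture viewer there is one more tool, called after "Emit:" as name([rows], argument=value, ...), one row to a line, values as JSON. servo_tool: Moves the arm, as the interface text tells. Shifts and turns lie within -1 to 1; 1 stands for 0.2 m of shift or 90 degrees of turn. Its arguments: {"type":"object","properties":{"targets":{"type":"array","items":{"type":"array","items":{"type":"number"}}}},"required":["targets"]}

```bash
mkdir -p pics; ls; cat > h.py <<'E'
import numpy as np, cv2
from scipy.spatial.transform import Rotation as R
from plant import ctrl
def snap(name,fn=None):
    s=ctrl.get_state(); im,d=ctrl.read_camera(name); p=ctrl.camera_params(name)
    if name=="wrist":
        T=np.eye(4);T[:3,:3]=R.from_rotvec(s["tool_rot"]).as_matrix();T[:3,3]=s["tool_pos"]
        T=T@np.array(p["hand_eye"])
    else: T=np.array(p["T"])
    K=(p["fx"],p["fy"],p["cx"],p["cy"])
    if fn: cv2.imwrite("pics/"+fn+".png",im); np.savez("pics/"+fn+".npz",im=im,d=d,T=T,K=np.array(K))
    return im,d,T,K
def load(fn):
    z=np.load("pics/"+fn+".npz"); return z["im"],z["d"],z["T"],z["K"]
def pt(d,T,K,u,v,z=None):
    "world point of a pixel, from depth or on plane z"
    r=T[:3,:3]@np.array([(u-K[2])/K[0],(v-K[3])/K[1],1.])
    k=d[int(v),int(u)] if z is None else (z-T[2,3])/r[2]
    return T[:3,3]+k*r
def cloud(d,T,K):
    v,u=np.indices(d.shape); P=np.stack([(u-K[2])/K[0]*d,(v-K[3])/K[1]*d,d],-1)
    return P@T[:3,:3].T+T[:3,3]
E
python3 - <<'E'
from h import *
print(ctrl.get_state())
snap("top","top0");snap("side","side0")
for n in("top","side","wrist"):
    print(ctrl.camera_params(n))
E
```

```text
pics
{'clock': 0.0, 'joint_positions': array([-1.25389121,  0.38425885,  0.01636895,  1.37116616, -0.00629707,
        1.38821025, -0.04652325]), 'joint_velocities': array([-4.18907836e-04, -2.13862272e-04, -1.42792819e-03, -6.77656714e-04,
        1.37016362e-03,  4.11028798e-05,  1.77522342e-03]), 'effort': array([-1.71974511e-04, -6.27584124e+01,  8.44398793e-01, -3.71836817e+01,
        1.67362543e-02,  1.37929237e-02, -6.13051583e-06]), 'tool_pos': array([231.53880553, 580.13416716, 302.86035701]), 'tool_rot': array([-0.59288262, -3.08479502,  0.0030853 ]), 'force': array([0.39140841, 0.33758426, 0.29551255]), 'torque': array([-0.03722747, -0.00929584,  0.00249103]), 'grip_force': 0.0, 'width': 1.0027261367315317}
{'fx': 440.9205319740929, 'fy': 440.9205319740929, 'cx': 319.9636173666425, 'cy': 204.29869578860368, 'T': array([[-2.17761360e-02, -9.82337315e-01,  1.85847249e-01,
         3.06318945e+02],
       [-9.99712105e-01,  2.32688169e-02,  5.85405662e-03,
        -9.60692110e+00],
       [-1.00751039e-02, -1.85666266e-01, -9.82561209e-01,
         1.16408590e+03],
       [ 
[... 280 characters left out ...]
-8.04966317e-02,  6.75064660e-01, -7.33353937e-01,
         7.59692040e+02],
       [ 1.65347536e-02, -7.34735902e-01, -6.78151721e-01,
         8.03759789e+02],
       [ 0.00000000e+00,  0.00000000e+00,  0.00000000e+00,
         1.00000000e+00]])}
{'fx': 282.912345569351, 'fy': 282.912345569351, 'cx': 317.780570494352, 'cy': 200.3455802915567, 'hand_eye': array([[-5.06636560e-04, -9.54832728e-01, -2.97143407e-01,
         7.54071896e+01],
       [ 9.99999815e-01, -5.83511500e-04,  1.70016936e-04,
         2.69382892e-01],
       [-3.35724330e-04, -2.97143266e-01,  9.54832847e-01,
        -6.88077881e+01],
       [ 0.00000000e+00,  0.00000000e+00,  0.00000000e+00,
         1.00000000e+00]])}
```

View pics/top0.png

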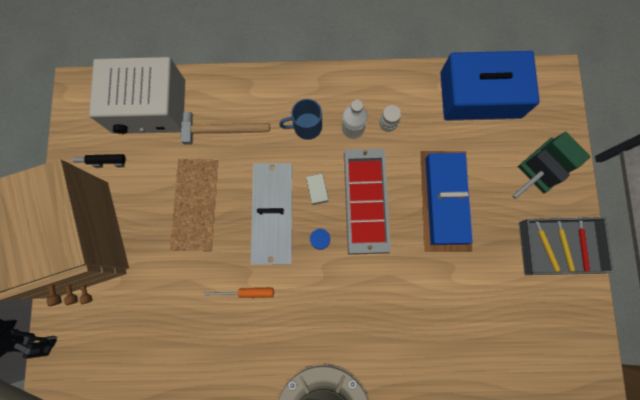

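View pics/side0.png

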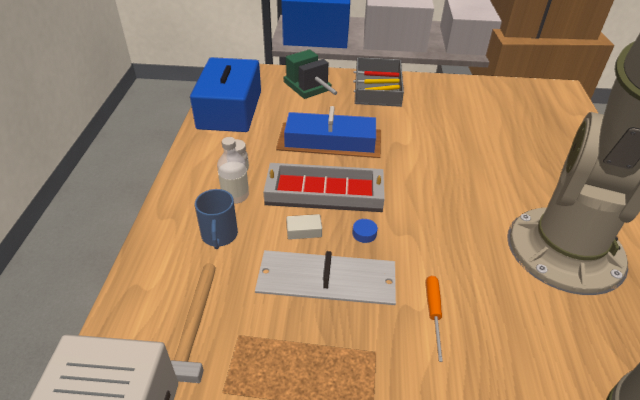

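The top view shows the pad at (195,205), plate (271,213) with its handle at (271,211), the frame at (367,201) and the tray with cover at (447,199), handle at (454,195). The wax tin is at (320,239), the soap block at (317,188), and the mug, bottle and jar at about x=307–390, y=118. Long axes run roughly along image vertical (world x). The side view agrees.

```bash
cat >> h.py <<'E'
def rect(P,m):
    "oriented box (centre, sizes, angle of long axis deg from world x) of masked points, median z"
    q=P[m]; c,s,a=cv2.minAreaRect(q[:,:2].astype(np.float32)); b=cv2.boxPoints((c,s,a))
    e=[b[1]-b[0],b[2]-b[1]]; e=max(e,key=np.linalg.norm); A=np.degrees(np.arctan2(e[1],e[0]))
    A=(A+90)%180-90
    return np.round(c,1),np.round(sorted(s),1),round(A,2),round(float(np.median(q[:,2])),1)
def biggest(m):
    n,l,st,_=cv2.connectedComponentsWithStats(m.astype(np.uint8)); return l==1+np.argmax(st[1:,4])
E
python3 - <<'E'
from h import *
for n,boxes in (("top0",dict(pad=(165,150,225,258),plate=(245,158,298,270),frame=(338,145,395,258),cover=(420,148,475,252))),
                ("side0",dict(pad=(220,335,385,400),plate=(250,248,402,304),frame=(258,160,390,212),cover=(270,105,390,156)))):
    im,d,T,K=load(n); P=cloud(d,T,K); Z=P[...,2]; B,G,Rr=[im[...,i].astype(int) for i in range(3)]
    for k,(a,b,c,e) in boxes.items():
        w=np.zeros(d.shape,bool); w[b:e,a:c]=1; w&=d>0
        blue=(B>Rr+60)&(B>100)
        m={"pad":(Rr<185)&(Rr>B+35)&(abs(Z-3)<15),"plate":(abs(Rr-B)<25)&(Rr>110)&(Z<14),"frame":(Z>34)&(Z<50)&(abs(Rr-B)<30),"cover":blue&(Z>43)}[k]&w
        if k!="pad": m=biggest(m)
        print(n,k,m.sum(),rect(P,m))
        if k in("plate","cover"):
            h=(Z>(20 if k=="plate" else 66))&w; print("   handle",h.sum(),rect(P,h))
        if k=="frame": h=(Z>51)&w; print("   pins",h.sum(),rect(P,h) if h.sum()>3 else 0)
im,d,T,K=load("top0")
for nm,px in dict(holeA=(271.5,167.5),holeB=(270.5,259),).items(): print(nm,pt(d,T,K,*px,z=6))
for nm,px in dict(pinA=(365,153.5),pinB=(370,247)).items(): print(nm,pt(d,T,K,*px,z=62))
def mk(a,b,s,n): return cv2.resize(im[b:b+110,a:a+160],None,fx=s,fy=s,interpolation=cv2.INTER_CUBIC)
cv2.imwrite("pics/c1.png",np.vstack([mk(240,150,5,0)]))
E
```

```text
top0 pad 6455 (array([540.2, 337.3]), array([165.3, 301.4]), np.float32(1.22), 2.0)
top0 plate 3813 (array([507.2, 128.1]), array([106.1, 275. ]), np.float32(-0.68), 6.1)
   handle 140 (array([506.1, 128.4]), array([13.1, 69.6]), np.float32(87.99), 42.8)
top0 frame 1345 (array([ 528.8, -123.3]), array([106.5, 275.1]), np.float32(0.47), 41.9)
   pins 25 (array([ 529. , -123.6]), array([  8.3, 255.8]), np.float32(0.46), 59.6)
top0 cover 3179 (array([ 528.5, -335.7]), array([ 97.4, 237.5]), np.float32(-0.34), 52.0)
   handle 168 (array([ 528.1, -335.5]), array([13. , 70.7]), np.float32(89.81), 88.0)
side0 pad 5657 (array([539.6, 322. ]), array([123.5, 261.5]), np.float32(4.9), 3.4)
side0 plate 5466 (array([508.5, 125.5]), array([109.2, 271.2]), np.float32(-0.91), 6.5)
   handle 199 (array([509.3, 126.2]), array([11.9, 69.7]), np.float32(89.24), 42.7)
side0 frame 1423 (array([ 531.3, -124.6]), array([112.7, 271.4]), np.float32(0.6), 41.6)
   pins 43 (array([ 531.3, -122.1]), array([ 11.3, 255.7]), np.float32(-0.16), 57.7)
side0 cover 2020 (array([ 531.2, -338.1]), array([105.5, 234.2]), np.float32(-0.21), 52.6)
   handle 98 (array([ 531.3, -337.6]), array([11.7, 72.6]), np.float32(89.8), 88.3)
holeA [630.29180957 126.8217902    6.        ]
holeB [382.89687968 129.77306932   6.        ]
pinA [ 646.26668015 -122.92993505   62.        ]
pinB [ 403.40425386 -125.50685939   62.        ]
```

View pics/c1.png

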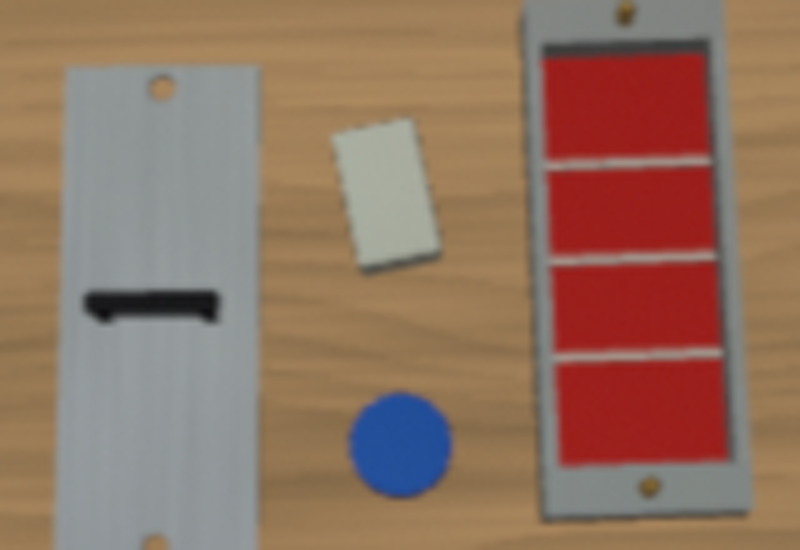

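The crop shows plate holes at about (272,167.5) and (271,258), and frame pins at about (365,152.5) and (370,247), consistent with the depth boxes. The two views agree within 3 mm.

```bash
cat >> h.py <<'E'
def Rt(deg):  # tool down, tool y along world direction deg, tool x = +y side
    a=np.radians(deg); y=np.array([np.cos(a),np.sin(a),0]); z=np.array([0,0,-1.]); return np.stack([np.cross(y,z),y,z],1)
def to(p,deg,p0=None,R0=None):
    "scaled shift and turn of tool from present pose (or p0,R0) to p, Rt(deg)"
    s=ctrl.get_state(); p0=s["tool_pos"] if p0 is None else p0
    R0=R.from_rotvec(s["tool_rot"]).as_matrix() if R0 is None else R0
    return np.round(R0.T@(np.array(p)-p0)/200,3),np.round(R.from_matrix(R0.T@Rt(deg)).as_rotvec()/(np.pi/2),4)
def proj(T,K,p):
    q=T[:3,:3].T@(np.array(p)-T[:3,3]); return q[:2]/q[2]*K[:2]+K[2:]
E
python3 - <<'E'
from h import *
im,d,T,K=load("top0"); P=cloud(d,T,K)
for p in [(231,580,303),(231,580,230)]: print(proj(T,K,p))
for u,v in [(30,220),(80,200),(110,260),(70,295),(20,340),(40,345)]: print(u,v,P[v,u].round())
for u,v in [(176,159),(218,160),(214,250),(170,249)]: print("pad",pt(d,T,K,u,v,z=3)[:2].round(1))
s=ctrl.get_state(); print(s["tool_pos"],s["tool_rot"])
print(to((528,-336,303),-0.3))
E
```

```text
[ 14.35091615 334.95246949]
[ 38.87001615 331.21003821]
30 220 [465. 628. 220.]
80 200 [518. 550. 170.]
110 260 [383. 508.  96.]
70 295 [302. 582. 124.]
20 340 [225. 542. 342.]
40 345 [214. 515. 326.]
pad [661.7 389.3]
pad [656.  273.8]
pad [410.  279.1]
pad [415.3 395.5]
[231.54082311 580.17253766 302.95916394] [-5.92824505e-01 -3.08482423e+00  2.77205095e-03]
(array([-3.075, -3.705,  0.006]), array([-1.000e-03,  7.000e-04,  7.616e-01]))
```

Emit:
servo_tool([
  [0,0,-0.4,0,0,0,1],
  [-0.2,-0.15,-0.4,0,0,0.1,1],
  [-0.4,-0.3,-0.4,0,0,0.2,1],
  [-0.6,-0.45,-0.4,0,0,0.3,1],
  [-0.745,-0.59,-0.4,0,0,0.4,1],
  [-0.745,-0.59,-0.4,0,0,0.5,1],
  [-0.745,-0.59,-0.4,0,0,0.6,1],
  [-0.745,-0.59,-0.4,0,0,0.7,1],
  [-0.745,-0.59,-0.4,0,0,0.762,1],
  [-0.745,-0.59,-0.4,0,0,0.762,1],
])

```text
clock: 1.1
tool_pos: [326.2, 415.5, 383.5]
tool_rot: [2.231, 2.212, -0.001]
force: [-1.5, 0.5, 0.5]
width: 1.002
grip_force: 0.0
```

Emit:
servo_tool([
  [-0.5,0.25,0,0,0,0,1],
  [-1,0.5,0,0,0,0,1],
  [-1,0.5,0,0,0,0,1],
  [-1,0.5,0,0,0,0,1],
  [-1,0.5,0,0,0,0,1],
  [-1,0.5,0,0,0,0,1],
])

```text
clock: 1.7
tool_pos: [427.0, 210.7, 384.2]
tool_rot: [2.231, 2.211, 0.001]
force: [-0.0, 0.7, 0.3]
width: 1.001
grip_force: 0.0
```

Emit:
servo_tool([
  [-0.5,0.25,0,0,0,0,1],
  [-1,0.5,0,0,0,0,1],
  [-1,0.5,0,0,0,0,1],
  [-1,0.5,0,0,0,0,1],
  [-1,0.5,0,0,0,0,1],
  [-1,0.5,0,0,0,0,1],
])

```text
clock: 2.3
tool_pos: [524.7, 11.1, 383.6]
tool_rot: [2.229, 2.212, -0.002]
force: [-1.0, -0.5, -0.0]
width: 1.004
grip_force: 0.0
```

Emit:
servo_tool([
  [-1,0,0,0,0,0,1],
  [-1,0,0,0,0,0,1],
  [-1,0,0,0,0,0,1],
  [-1,0,0,0,0,0,1],
  [-1,0,0,0,0,0,1],
  [-1,0,0,0,0,0,1],
])

```text
clock: 2.9
tool_pos: [522.9, -185.2, 383.4]
tool_rot: [-2.226, -2.216, 0.0]
force: [0.6, 0.3, -0.5]
width: 1.004
grip_force: 0.0
```

Emit:
servo_tool([
  [-0.75,0.025,0.3,0,0,0,1],
  [-0.75,0.025,0.5,0,0,0,1],
  [-0.75,0.025,0.5,0,0,0,1],
  [-0.75,0.025,0.5,0,0,0,1],
  [-0.75,0.025,0.5,0,0,0,1],
  [-0.75,0.025,0.5,0,0,0,1],
])

```text
clock: 3.5
tool_pos: [528.1, -333.1, 283.0]
tool_rot: [-2.222, -2.218, -0.001]
force: [0.5, 0.8, 1.2]
width: 1.001
grip_force: 0.0
```

```bash
python3 - <<'E'
from h import *
im,d,T,K=snap("wrist","w1"); P=cloud(d,T,K); Z=P[...,2]
s=ctrl.get_state();print(s["tool_pos"],s["tool_rot"])
m=(Z>70)&(Z<120)&(d>120)&(abs(P[...,0]-528)<40)&(abs(P[...,1]+336)<60)&(im.min(2)>110); print(m.sum()); m=biggest(m); print(m.sum(),rect(P,m))
im,d,T,K=snap("top");P=cloud(d,T,K)
E
```

```text
[ 528.56975294 -332.84317868  283.9478812 ] [-2.22232371e+00 -2.21953525e+00 -1.98930189e-03]
756
756 (array([ 531. , -338.6]), array([10.7, 68.5]), np.float32(89.69), 87.6)
```

View pics/w1.png

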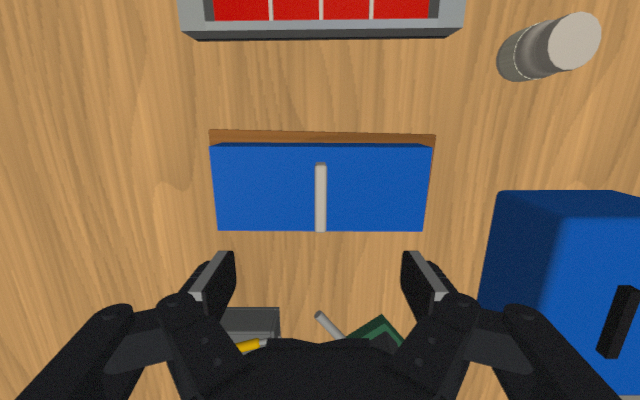

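The wrist view shows the cover handle bar at (320,195), running along image vertical; the frame is above it and the toolbox is off to the right. The wrist estimate of the handle is (531,−338.6).

Emit:
servo_tool([
  [-0.02,0.007,0.2,0,0,0,1],
  [-0.02,0.007,0.4,0,0,0,1],
  [-0.02,0.007,0.55,0,0,0,1],
  [-0.02,0.007,0.65,0,0,0,1],
  [-0.02,0.007,0.735,0,0,0,1],
  [-0.02,0.007,0.735,0,0,0,1],
  [-0.02,0.007,0.735,0,0,0,-1],
  [-0.02,0.007,0.735,0,0,0,-1],
  [-0.02,0.007,0.735,0,0,0,-1],
  [-0.02,0.007,0.735,0,0,0,-1],
])

```text
clock: 4.6
tool_pos: [528.6, -339.8, 137.8]
tool_rot: [2.227, 2.214, 0.001]
force: [0.0, 0.2, -0.3]
width: 0.329
grip_force: 0.0
```

Emit:
servo_tool([
  [0,0,0,0,0,0,-1],
  [0,0,0,0,0,0,-1],
  [0,0,0,0,0,0,-1],
  [0,0,0,0,0,0,-1],
  [0,0,0,0,0,0,-1],
])

```text
clock: 5.1
tool_pos: [528.6, -339.8, 137.6]
tool_rot: [2.227, 2.214, 0.001]
force: [-0.5, 0.7, 6.0]
width: 0.125
grip_force: 59.5
```

Emit:
servo_tool([
  [0,0,-0.1,0,0,0,-1],
  [0,0,-0.2,0,0,0,-1],
  [0,0,-0.35,0,0,0,-1],
  [0,0,-0.5,0,0,0,-1],
  [0,0,-0.6,0,0,0,-1],
  [0,0,-0.6,0,0,0,-1],
  [0,0,-0.6,0,0,0,-1],
])

```text
clock: 5.8
tool_pos: [528.0, -339.3, 255.9]
tool_rot: [-2.227, -2.214, 0.0]
force: [-0.3, 0.2, -1.7]
width: 0.127
grip_force: 59.3
```

Emit:
servo_tool([
  [0.15,0,0,0,0,0,-1],
  [0.3,0,0,0,0,0,-1],
  [0.5,0,0,0,0,0,-1],
  [0.7,0,0,0,0,0,-1],
  [0.9,0,0,0,0,0,-1],
  [1,0,0,0,0,0,-1],
])

```text
clock: 6.4
tool_pos: [529.0, -134.7, 254.5]
tool_rot: [-2.22, -2.217, 0.002]
force: [-0.1, 1.2, -1.4]
width: 0.127
grip_force: 59.2
```

Emit:
servo_tool([
  [0.2,0,0,0,0,0,-1],
  [0.4,0,0,0,0,0,-1],
  [0.6,0,0,0,0,0,-1],
  [0.8,0,0,0,0,0,-1],
  [1,0,0,0,0,0,-1],
  [1,0,0,0,0,0,-1],
])

```text
clock: 7.0
tool_pos: [529.2, 68.1, 254.4]
tool_rot: [-2.213, -2.224, 0.003]
force: [0.7, 0.1, -2.0]
width: 0.128
grip_force: 59.2
```

Emit:
servo_tool([
  [0.2,0,0,0,0,0,-1],
  [0.4,0,0,0,0,0,-1],
  [0.6,0,0,0,0,0,-1],
  [0.8,0,0,0,0,0,-1],
  [1,0,0,0,0,0,-1],
  [1,0,0,0,0,0,-1],
  [1,0,0,0,0,0,-1],
])

```text
clock: 7.7
tool_pos: [530.7, 261.3, 254.5]
tool_rot: [-2.225, -2.218, 0.006]
force: [0.4, -0.7, -2.1]
width: 0.13
grip_force: 39.7
```

Emit:
servo_tool([
  [0.1,0.025,0,0,0,0,-1],
  [0.2,0.025,0,0,0,0,-1],
  [0.3,0.025,0,0,0,0,-1],
  [0.36,0.025,0,0,0,0,-1],
  [0.36,0.025,0,0,0,0,-1],
  [0.36,0.025,0,0,0,0,-1],
])

```text
clock: 8.3
tool_pos: [537.3, 331.5, 256.5]
tool_rot: [2.228, 2.214, -0.002]
force: [0.9, -0.9, -2.1]
width: 0.129
grip_force: 63.6
```

```bash
python3 - <<'E'
from h import *
im,d,T,K=snap("top","t2"); snap("side","s2"); P=cloud(d,T,K); Z=P[...,2]
B,G,Rr=[im[...,i].astype(int) for i in range(3)]
m=(B>Rr+60)&(B>90)&(P[...,1]>230)&(P[...,1]<440)&(P[...,0]>390)&(P[...,0]<660)
print(rect(P,biggest(m)),P[m][:,2].min(), np.percentile(P[m][:,2],[2,50,98]))
print(ctrl.get_state()["tool_pos"],ctrl.get_state()["grip_force"])
# tray contents
w=(abs(P[...,0]-530)<120)&(abs(P[...,1]+337)<50)&(Z>25)
n,l,st,c=cv2.connectedComponentsWithStats(w.astype(np.uint8))
for i in range(1,n):
    if st[i,4]>15: print(st[i,4],rect(P,l==i))
a=cv2.resize(im[140:260,415:480],None,fx=5,fy=5,interpolation=cv2.INTER_CUBIC)
im2,_,_,_=load("s2"); b=cv2.resize(im2,(480,300)); b=cv2.copyMakeBorder(b,0,300,0,0,0)
cv2.imwrite("pics/c2.png",np.hstack([a,b])[:600,:800])
E
```

```text
(array([535.4, 333.1]), array([ 95.9, 236.6]), np.float32(-0.76), 171.1) 159.33724444994232 [166.23754896 171.08707125 175.05504211]
[537.67435047 330.82241621 256.9134081 ] 63.63524794578552
168 (array([ 604.3, -334.5]), array([18. , 60.1]), np.float32(88.22), 35.8)
167 (array([ 555. , -338.7]), array([19.2, 58.4]), np.float32(87.27), 35.7)
177 (array([ 453.5, -331.2]), array([19.9, 58.5]), np.float32(-86.95), 35.3)
```

View pics/c2.png

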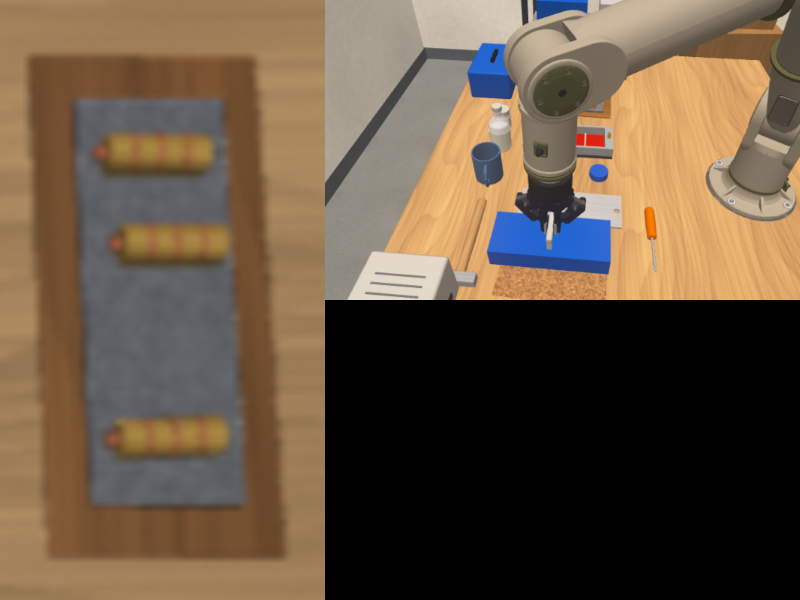

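Three masters are seen on the tray (slots at x≈604, 555, 453; stubs toward +y); the cover hangs level in the gripper above the pad.

Emit:
servo_tool([
  [0,0,0.15,0,0,0,-1],
  [0,0,0.3,0,0,0,-1],
  [0,0,0.45,0,0,0,-1],
  [0,0,0.53,0,0,0,-1],
  [0,0,0.57,0,0,0,-1],
  [0,0,0.59,0,0,0,-1],
  [0,0,0.6,0,0,0,-1],
  [0,0,0.605,0,0,0,-1],
  [0,0,0.605,0,0,0,-1],
])

```text
clock: 9.3
tool_pos: [537.6, 332.6, 136.7]
tool_rot: [2.228, 2.215, 0.002]
force: [1.1, 0.8, -1.7]
width: 0.123
grip_force: 63.6
```

Emit:
servo_tool([
  [0,0,0,0,0,0,-0.2],
  [0,0,0,0,0,0,0.6],
  [0,0,0,0,0,0,1],
  [0,0,0,0,0,0,1],
  [0,0,0,0,0,0,1],
  [0,0,0,0,0,0,1],
  [0,0,0,0,0,0,1],
])

```text
clock: 10.0
tool_pos: [537.2, 332.4, 135.9]
tool_rot: [-2.228, -2.215, 0.0]
force: [0.2, -0.1, 0.4]
width: 1.0
grip_force: 0.0
```

Emit:
servo_tool([
  [0,0,-0.2,0,0,0,1],
  [0,0,-0.4,0,0,0,1],
  [0,0,-0.7,0,0,0,1],
  [0,0,-0.9,0,0,0,1],
  [0,0,-1,0,0,0,1],
])

```text
clock: 10.5
tool_pos: [538.4, 332.4, 341.9]
tool_rot: [2.227, 2.214, 0.012]
force: [0.7, -0.9, 0.5]
width: 1.003
grip_force: 0.0
```

Emit:
servo_tool([
  [-0.5,0,0,0,0,0,1],
  [-1,0,0,0,0,0,1],
  [-1,0,0,0,0,0,1],
  [-1,0,0,0,0,0,1],
  [-1,0,0,0,0,0,1],
])

```text
clock: 11.0
tool_pos: [536.6, 123.0, 337.2]
tool_rot: [2.24, 2.199, 0.001]
force: [0.0, 0.1, 0.2]
width: 0.999
grip_force: 0.0
```

Emit:
servo_tool([
  [-0.5,0,0,0,0,0,1],
  [-1,0,0,0,0,0,1],
  [-1,0,0,0,0,0,1],
  [-1,0,0,0,0,0,1],
  [-1,0,0,0,0,0,1],
])

```text
clock: 11.5
tool_pos: [533.5, -76.5, 336.8]
tool_rot: [2.24, 2.199, -0.001]
force: [-0.3, 0.2, 0.5]
width: 0.998
grip_force: 0.0
```

Emit:
servo_tool([
  [-0.5,0,0,0,0,0,1],
  [-1,0,0,0,0,0,1],
  [-1,0,0,0,0,0,1],
  [-1,0,0,0,0,0,1],
  [-1,0,0,0,0,0,1],
  [-1,0,0,0,0,0,1],
])

```text
clock: 12.1
tool_pos: [533.0, -269.4, 335.6]
tool_rot: [-2.233, -2.21, 0.002]
force: [-0.1, -0.1, 0.4]
width: 0.996
grip_force: 0.0
```

```bash
python3 - <<'E'
from h import *
im,d,T,K=snap("wrist","w3"); P=cloud(d,T,K); Z=P[...,2]
s=ctrl.get_state();print(s["tool_pos"],s["tool_rot"])
w=(abs(P[...,0]-530)<120)&(abs(P[...,1]+337)<50)&(Z>25)&(d>100)
n,l,st,c=cv2.connectedComponentsWithStats(w.astype(np.uint8))
for i in range(1,n):
    if st[i,4]>100: print(st[i],rect(P,l==i))
im,d,T,K=snap("side"); P=cloud(d,T,K); w=(abs(P[...,0]-530)<120)&(abs(P[...,1]+337)<50)&(P[...,2]>25)
n,l,st,c=cv2.connectedComponentsWithStats(w.astype(np.uint8))
for i in range(1,n):
    if st[i,4]>15: print("side",st[i,4],rect(P,l==i))
im,d,T,K=snap("top");P=cloud(d,T,K)
B,Rr=im[...,0].astype(int),im[...,2].astype(int)
m=(B>Rr+60)&(B>90)&(P[...,1]>230)&(P[...,1]<440)
print("cover",rect(P,biggest(m)))
E
```

```text
[ 533.85929453 -267.38460247  335.59355194] [-2.22833428e+00 -2.21372790e+00  1.27155083e-04]
[256 196  17  43 562] (array([ 456.5, -333.6]), array([19.9, 59.8]), np.float32(-87.87), 34.8)
[363 198  17  42 556] (array([ 608. , -337.8]), array([20.5, 59.4]), np.float32(88.59), 35.1)
[329 202  15  42 545] (array([ 558.7, -342.9]), array([20.1, 59.5]), np.float32(89.84), 35.2)
side 117 (array([ 608.2, -336. ]), array([19. , 60.4]), np.float32(87.63), 35.8)
side 114 (array([ 559.8, -340.6]), array([20.1, 59. ]), np.float32(89.44), 36.0)
side 111 (array([ 457.2, -331.3]), array([16.4, 64.5]), np.float32(-88.36), 36.3)
cover (array([535.5, 335.1]), array([ 96.3, 236.6]), np.float32(-0.49), 49.2)
```

View pics/w3.png

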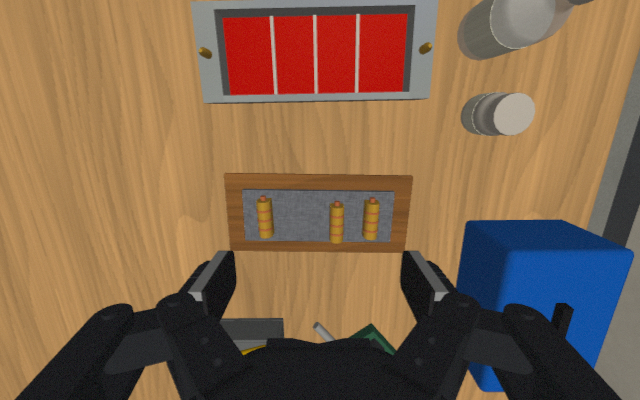

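The cover stands on the pad (535,335, top 49 mm). The wrist view shows masters at (265,217), (337,222), (372,218) on the plinth, with an empty place at about (300,217).

Emit:
servo_tool([
  [-0.2,0.2,0.2,0,0,0,-0.1],
  [-0.348,0.368,0.4,0,0,0,-0.1],
  [-0.348,0.368,0.6,0,0,0,-0.1],
  [-0.348,0.368,0.8,0,0,0,-0.1],
  [-0.348,0.368,0.923,0,0,0,-0.1],
  [-0.348,0.368,0.923,0,0,0,-0.1],
  [-0.348,0.368,0.923,0,0,0,-0.1],
])

```text
clock: 12.95
tool_pos: [607.8, -336.2, 152.2]
tool_rot: [2.225, 2.217, 0.0]
force: [0.4, -0.4, 0.6]
width: 0.45
grip_force: 0.0
```

```bash
python3 - <<'E'
from h import *
im,d,T,K=snap("wrist","w4"); P=cloud(d,T,K); Z=P[...,2]
s=ctrl.get_state();print(s["tool_pos"],s["tool_rot"],s["width"])
w=(abs(P[...,0]-530)<120)&(abs(P[...,1]+337)<50)&(Z>25)&(Z<45)&(d>60)
n,l,st,c=cv2.connectedComponentsWithStats(w.astype(np.uint8))
for i in range(1,n):
    if st[i,4]>100: print(st[i],rect(P,l==i))
E
```

```text
[ 608.1903386  -336.96015879  153.69018445] [2.22404075e+00 2.21511522e+00 1.55270071e-03] 0.4471401406259401
[  85  178   49   83 2447] (array([ 457.2, -333.6]), array([20.6, 59.9]), np.float32(-89.73), 34.3)
[ 304  183   29   83 2051] (array([ 608.2, -337.9]), array([20.3, 59.9]), np.float32(88.93), 35.1)
[ 236  190   31   81 1752] (array([ 559.1, -342.2]), array([20.6, 59.7]), np.float32(-89.95), 35.0)
```

View pics/w4.png

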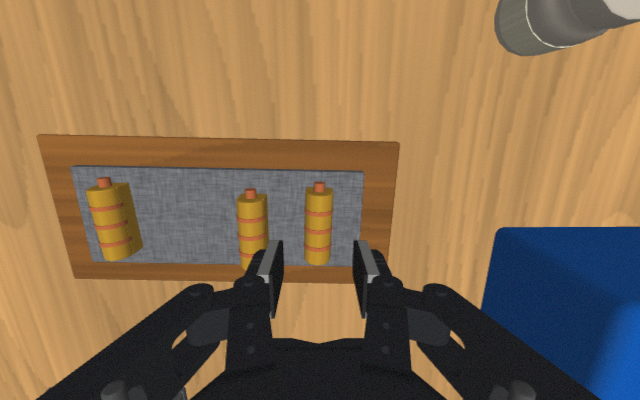

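The fingers straddle the right-hand master (318,225) at about ±20 mm, clear of the neighbour at (253,230).

Emit:
servo_tool([
  [0,0,0.1,0,0,0,-0.1],
  [0,0,0.2,0,0,0,-0.1],
  [0,0,0.27,0,0,0,-0.1],
  [0,0,0.305,0,0,0,-0.1],
  [0,0,0.305,0,0,0,-0.1],
  [0,0,0.305,0,0,0,-1],
  [0,0,0.305,0,0,0,-1],
  [0,0,0.305,0,0,0,-1],
  [0,0,0.305,0,0,0,-1],
  [0,0,0.305,0,0,0,-1],
])

```text
clock: 14.0
tool_pos: [607.5, -338.2, 91.9]
tool_rot: [2.226, 2.213, 0.001]
force: [-0.7, 1.3, 6.2]
width: 0.215
grip_force: 60.9
```

Emit:
servo_tool([
  [0,0,0,0,0,0,-1],
  [0,0,0,0,0,0,-1],
  [0,0,-0.1,0,0,0,-1],
  [0,0,-0.2,0,0,0,-1],
  [0,0,-0.3,0,0,0,-1],
  [0.05,0,-0.3,0,0,0,-1],
  [0.05,0,-0.3,0,0,0,-1],
])

```text
clock: 14.7
tool_pos: [607.6, -325.6, 149.8]
tool_rot: [-2.225, -2.216, -0.002]
force: [0.7, 0.9, -1.9]
width: 0.213
grip_force: 60.0
```

Emit:
servo_tool([
  [0.2,0,0,0,0,0,-1],
  [0.4,0,0,0,0,0,-1],
  [0.6,0,0,0,0,0,-1],
  [0.8,0,0,0,0,0,-1],
  [1,0,0,0,0,0,-1],
  [1,0,0,0,0,0,-1],
  [1,0,0,0,0,0,-1],
])

```text
clock: 15.4
tool_pos: [607.8, -125.1, 148.7]
tool_rot: [-2.222, -2.218, 0.002]
force: [-0.1, -1.1, -1.8]
width: 0.215
grip_force: 60.0
```

```bash
python3 - <<'E'
from h import *
im,d,T,K=snap("wrist","w5"); P=cloud(d,T,K); Z=P[...,2]
s=ctrl.get_state();print(s["tool_pos"],s["tool_rot"],s["width"],s["grip_force"])
im[:,::80]=0
E
```

```text
[ 607.52500758 -127.16203926  149.13252077] [-2.22598433 -2.215184    0.0022492 ] 0.21248637981630863 60.04040390253067
```

View pics/w5.png

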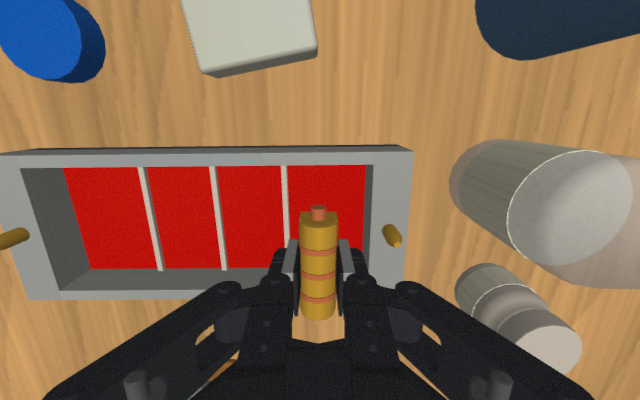

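The master is held centred at (318,265), with the fourth bay below it. The bottle is at (560,215) and the jar at (520,330), so I check clearance.

```bash
python3 - <<'E'
from h import *
im,d,T,K=load("w5"); P=cloud(d,T,K); Z=P[...,2]; x,y=P[...,0],P[...,1]
m=(d>100)&(x>662)&(Z>15)&(abs(y+125)<110); m[:,:430]=0
q=P[m]
for a,b in((15,60),(60,100),(100,170)):
    s=q[(q[:,2]>a)&(q[:,2]<b)]; print(a,len(s),s[:,0].min() if len(s) else 0, s[np.argmin(s[:,0])] if len(s) else 0)
h,B,Rr=cv2.cvtColor(im,cv2.COLOR_BGR2HSV),im[...,0].astype(int),im[...,2].astype(int)
red=(Rr>130)&(B<60)&(im[...,1]<50)&(d>100)&(abs(Z-12)<8)
print("red x",np.percentile(x[red],[.2,99.8]),"y",np.percentile(y[red],[.2,99.8]),"z",np.median(Z[red]))
w=(d>100)&(Z>36)&(Z<48)&(abs(x-530)<150)&(abs(y+125)<60)&(abs(Rr-B)<30); print(rect(P,biggest(w)))
for u,v in((164,270),(145,168),(225,270),(213,168),(285,168)): print(pt(d,T,K,u,v,z=16)[:2].round(1))
E
```

```text
15 6839 707.9089038231867 [707.90890382 -97.97805081  38.05066511]
60 10865 707.4255849103472 [707.42558491 -98.89144847  75.47539153]
100 9594 709.3073893253707 [709.30738933 -95.89352834 100.38475987]
red x [419.55843242 642.65592464] y [-171.31260617  -86.55632283] z 11.009372330864466
(array([ 531.1, -126.3]), array([106.9, 274.9]), np.float32(0.61), 40.6)
[ 483.6 -170.3]
[483.5 -87. ]
[ 532.9 -170.4]
[532.5 -87.1]
[584.4 -87.2]
```

Emit:
servo_tool([
  [0,0.005,0.1,0,0,0,-1],
  [0,0.005,0.2,0,0,0,-1],
  [0,0.005,0.26,0,0,0,-1],
  [0,0.005,0.285,0,0,0,-1],
  [0,0.005,0.295,0,0,0,-1],
  [0,0.005,0.295,0,0,0,-1],
  [0,0.005,0.295,0,0,0,-0.3],
  [0,0.005,0.295,0,0,0,-0.3],
  [0,0.005,0.295,0,0,0,-0.3],
  [0,0.005,0.295,0,0,0,-0.3],
])

```text
clock: 16.45
tool_pos: [609.3, -127.6, 91.7]
tool_rot: [2.227, 2.215, 0.001]
force: [0.4, -0.5, -0.1]
width: 0.354
grip_force: 0.0
```

Emit:
servo_tool([
  [0,0,-0.15,0,0,0,-0.3],
  [0,0,-0.3,0,0,0,-0.1],
  [0,0,-0.4,0,0,0,-0.1],
  [-0.2,0,-0.4,0,0,0,-0.1],
  [-0.4,0,-0.4,0,0,0,-0.1],
  [-0.6,-0.1,-0.4,0,0,0,-0.1],
  [-0.8,-0.24,-0.4,0,0,0,-0.1],
  [-1,-0.24,-0.4,0,0,0,-0.1],
  [-1,-0.24,-0.4,0,0,0,-0.1],
  [-1,-0.24,-0.4,0,0,0,-0.1],
])

```text
clock: 17.45
tool_pos: [559.2, -328.9, 171.4]
tool_rot: [2.231, 2.211, -0.0]
force: [0.2, 0.2, 0.4]
width: 0.448
grip_force: 0.0
```

```bash
python3 - <<'E'
from h import *
im,d,T,K=snap("top","t3"); P=cloud(d,T,K)
s=ctrl.get_state();print(s["tool_pos"],s["tool_rot"],s["width"],s["force"])
for cx,cy,zz in((529,-123,20),(530,-337,25)):
    w=(abs(P[...,0]-cx)<108)&(abs(P[...,1]-cy)<42)&(P[...,2]>zz)&(P[...,2]<60)
    n,l,st,c=cv2.connectedComponentsWithStats(w.astype(np.uint8))
    for i in range(1,n):
        if st[i,4]>25: print(st[i],rect(P,l==i))
print(to((559,-341.5,91),-0.4))
E
```

```text
[ 560.11155179 -327.09304633  171.17413654] [-2.22790013e+00 -2.21446936e+00 -7.61535209e-04] 0.45151284472985964 [0.79558425 0.82818084 0.33823592]
[354 168  23   9 166] (array([ 606.5, -124.4]), array([20.3, 58.5]), np.float32(89.34), 33.1)
(array([-0.072, -0.005,  0.401]), array([ 0.0001, -0.0004,  0.0006]))
```

Emit:
servo_tool([
  [-0.07,-0.003,0.15,0,0,0,-0.1],
  [-0.07,-0.003,0.27,0,0,0,-0.1],
  [-0.07,-0.003,0.35,0,0,0,-0.1],
  [-0.07,-0.003,0.4,0,0,0,-0.1],
  [-0.07,-0.003,0.4,0,0,0,-0.1],
  [-0.07,-0.003,0.4,0,0,0,-1],
  [-0.07,-0.003,0.4,0,0,0,-1],
  [-0.07,-0.003,0.4,0,0,0,-1],
  [-0.07,-0.003,0.4,0,0,0,-1],
  [-0.07,-0.003,0.4,0,0,0,-1],
])

```text
clock: 18.5
tool_pos: [559.9, -341.6, 92.6]
tool_rot: [2.226, 2.214, 0.001]
force: [-0.7, 0.7, 6.3]
width: 0.214
grip_force: 61.1
```

Emit:
servo_tool([
  [0,0,0,0,0,0,-1],
  [0,0,0,0,0,0,-1],
  [0,0,-0.1,0,0,0,-1],
  [0,0,-0.2,0,0,0,-1],
  [0,0,-0.3,0,0,0,-1],
  [0.075,0,-0.3,0,0,0,-1],
  [0.075,0,-0.3,0,0,0,-1],
])

```text
clock: 19.2
tool_pos: [560.2, -323.4, 150.6]
tool_rot: [-2.224, -2.217, -0.003]
force: [0.7, 0.5, -1.4]
width: 0.214
grip_force: 60.2
```

Emit:
servo_tool([
  [0.2,0,0,0,0,0,-1],
  [0.4,0,0,0,0,0,-1],
  [0.6,0,0,0,0,0,-1],
  [0.8,0,0,0,0,0,-1],
  [1,0,0,0,0,0,-1],
  [1,0,0,0,0,0,-1],
  [1,0,0,0,0,0,-1],
])

```text
clock: 19.9
tool_pos: [560.1, -123.8, 149.9]
tool_rot: [-2.222, -2.218, 0.002]
force: [-0.0, -1.6, -1.1]
width: 0.216
grip_force: 60.2
```

```bash
python3 - <<'E'
from h import *
s=ctrl.get_state();print(s["tool_pos"],s["tool_rot"],s["width"],s["grip_force"]); print(to((557.5,-126,90.5),-0.4))
E
```

```text
[ 560.12932172 -123.8400804   149.85959633] [-2.22186487e+00 -2.21808646e+00  1.57188384e-03] 0.21555071155216762 60.24026423692703
(array([-0.011, -0.012,  0.297]), array([-0.0014, -0.0005,  0.0034]))
```

Emit:
servo_tool([
  [-0.01,-0.012,0.1,0,0,0,-1],
  [-0.01,-0.012,0.2,0,0,0,-1],
  [-0.01,-0.012,0.26,0,0,0,-1],
  [-0.01,-0.012,0.285,0,0,0,-1],
  [-0.01,-0.012,0.296,0,0,0,-1],
  [-0.01,-0.012,0.296,0,0,0,-1],
  [-0.01,-0.012,0.296,0,0,0,-0.3],
  [-0.01,-0.012,0.296,0,0,0,-0.3],
  [-0.01,-0.012,0.296,0,0,0,-0.3],
  [-0.01,-0.012,0.296,0,0,0,-0.3],
])

```text
clock: 20.9
tool_pos: [558.3, -128.3, 92.5]
tool_rot: [2.227, 2.215, 0.001]
force: [0.6, -0.3, -0.3]
width: 0.347
grip_force: 0.0
```

Emit:
servo_tool([
  [0,0,-0.15,0,0,0,-0.3],
  [0,0,-0.3,0,0,0,-0.1],
  [0,0,-0.4,0,0,0,-0.1],
  [-0.2,-0.1,-0.4,0,0,0,-0.1],
  [-0.4,-0.2,-0.4,0,0,0,-0.1],
  [-0.6,-0.3,-0.4,0,0,0,-0.1],
  [-0.8,-0.4,-0.4,0,0,0,-0.1],
  [-1,-0.5,-0.4,0,0,0,-0.1],
  [-1,-0.5,-0.4,0,0,0,-0.1],
  [-1,-0.5,-0.4,0,0,0,-0.1],
])

```text
clock: 21.9
tool_pos: [455.9, -329.2, 172.4]
tool_rot: [2.232, 2.211, -0.0]
force: [0.1, -0.2, 0.9]
width: 0.447
grip_force: 0.0
```

```bash
python3 - <<'E'
from h import *
im,d,T,K=snap("wrist","w6"); P=cloud(d,T,K); Z=P[...,2]
s=ctrl.get_state();print(s["tool_pos"],s["tool_rot"],s["width"])
w=(abs(P[...,0]-530)<120)&(abs(P[...,1]+337)<50)&(Z>25)&(Z<45)&(d>100)
n,l,st,c=cv2.connectedComponentsWithStats(w.astype(np.uint8))
for i in range(1,n):
    if st[i,4]>100: r=rect(P,l==i); print(st[i],r)
print(to((457.2,-333.5,91),-0.4))
E
```

```text
[ 457.03197986 -327.60339821  172.12169422] [-2.22857206e+00 -2.21411295e+00 -7.49972919e-04] 0.4513586396508046
[ 304  181   27   75 1716] (array([ 456.2, -333.9]), array([20.6, 60. ]), np.float32(-87.89), 35.2)
(array([-0.03 ,  0.001,  0.406]), array([ 0.0002, -0.0003,  0.0003]))
```

Emit:
servo_tool([
  [-0.03,0,0.15,0,0,0,-0.1],
  [-0.03,0,0.27,0,0,0,-0.1],
  [-0.03,0,0.35,0,0,0,-0.1],
  [-0.03,0,0.407,0,0,0,-0.1],
  [-0.03,0,0.407,0,0,0,-0.1],
  [-0.03,0,0.407,0,0,0,-1],
  [-0.03,0,0.407,0,0,0,-1],
  [-0.03,0,0.407,0,0,0,-1],
  [-0.03,0,0.407,0,0,0,-1],
  [-0.03,0,0.407,0,0,0,-1],
])

```text
clock: 22.95
tool_pos: [457.5, -334.1, 91.8]
tool_rot: [2.227, 2.214, 0.001]
force: [-0.9, 1.1, 7.1]
width: 0.215
grip_force: 60.7
```

Emit:
servo_tool([
  [0,0,0,0,0,0,-1],
  [0,0,0,0,0,0,-1],
  [0,0,-0.1,0,0,0,-1],
  [0,0,-0.2,0,0,0,-1],
  [0,0,-0.3,0,0,0,-1],
  [0.04,0,-0.3,0,0,0,-1],
  [0.04,0,-0.3,0,0,0,-1],
])

```text
clock: 23.65
tool_pos: [457.3, -324.4, 150.4]
tool_rot: [-2.226, -2.216, -0.002]
force: [-0.7, 0.6, -1.7]
width: 0.212
grip_force: 59.8
```

Emit:
servo_tool([
  [0.2,0,0,0,0,0,-1],
  [0.4,0,0,0,0,0,-1],
  [0.6,0,0,0,0,0,-1],
  [0.8,0,0,0,0,0,-1],
  [1,0,0,0,0,0,-1],
  [1,0,0,0,0,0,-1],
  [1,0,0,0,0,0,-1],
])

```text
clock: 24.35
tool_pos: [457.7, -124.1, 149.8]
tool_rot: [-2.223, -2.218, 0.001]
force: [-0.2, -0.5, -1.6]
width: 0.213
grip_force: 59.8
```

```bash
python3 - <<'E'
from h import *
s=ctrl.get_state();print(s["tool_pos"],s["tool_rot"],s["width"],s["grip_force"]); print(to((454,-126.5,90),-0.4))
E
```

```text
[ 457.74070928 -124.1403247   149.81940641] [-2.22304681e+00 -2.21783370e+00  1.09603841e-03] 0.21310621081106684 59.76274162530899
(array([-0.012, -0.018,  0.299]), array([-0.001 , -0.0003,  0.0029]))
```

Emit:
servo_tool([
  [-0.01,-0.018,0.1,0,0,0,-1],
  [-0.01,-0.018,0.2,0,0,0,-1],
  [-0.01,-0.018,0.26,0,0,0,-1],
  [-0.01,-0.018,0.285,0,0,0,-1],
  [-0.01,-0.018,0.296,0,0,0,-1],
  [-0.01,-0.018,0.296,0,0,0,-1],
  [-0.01,-0.018,0.296,0,0,0,-0.3],
  [-0.01,-0.018,0.296,0,0,0,-0.3],
  [-0.01,-0.018,0.296,0,0,0,-0.3],
  [-0.01,-0.018,0.296,0,0,0,-0.3],
])

```text
clock: 25.35
tool_pos: [454.7, -127.7, 91.8]
tool_rot: [2.228, 2.215, 0.001]
force: [0.2, 0.1, 0.3]
width: 0.35
grip_force: 0.0
```

Emit:
servo_tool([
  [0,0,-0.2,0,0,0,-0.3],
  [0,0,-0.4,0,0,0,0],
  [0,0,-0.6,0,0,0,1],
  [0.2,0.1,-0.8,0,0,0,1],
  [0.4,0.2,-1,0,0,0,1],
  [0.6,0.25,-1,0,0,0,1],
  [0.8,0.25,-1,0,0,0,1],
  [1,0.25,-1,0,0,0,1],
  [1,0.25,-1,0,0,0,1],
  [1,0.25,-1,0,0,0,1],
])

```text
clock: 26.35
tool_pos: [505.5, 72.9, 291.3]
tool_rot: [2.225, 2.218, -0.001]
force: [0.1, -0.0, 0.6]
width: 1.002
grip_force: 0.0
```

Emit:
servo_tool([
  [0.25,0,0,0,0,0,1],
  [0.5,0,0,0,0,0,1],
  [0.6,0,0,0,0,0,1],
  [0.6,0,0,0,0,0,1],
  [0.6,0,0,0,0,0,1],
])

```text
clock: 26.85
tool_pos: [506.8, 190.1, 291.5]
tool_rot: [2.229, 2.212, -0.001]
force: [0.3, -0.2, -0.1]
width: 0.997
grip_force: 0.0
```

```bash
cat >> h.py <<'E'
def boxes(P,cx,cy,hx,hy,z0,z1,nmin=25,extra=None):
    w=(abs(P[...,0]-cx)<hx)&(abs(P[...,1]-cy)<hy)&(P[...,2]>z0)&(P[...,2]<z1)
    if extra is not None: w&=extra
    n,l,st,c=cv2.connectedComponentsWithStats(w.astype(np.uint8))
    return [(int(st[i,4]),)+rect(P,l==i) for i in range(1,n) if st[i,4]>=nmin]
E
python3 - <<'E'
from h import *
s=ctrl.get_state();print(s["tool_pos"],s["tool_rot"])
for n in("top","side","wrist"):
    im,d,T,K=snap(n,n+"7"); P=cloud(d,T,K); B,Rr=im[...,0].astype(int),im[...,2].astype(int)
    gr=(abs(B-Rr)<28)&(Rr>90)&(d>100)
    print(n,"masters",boxes(P,530,-125,108,43,20,50))
    print(" frame",boxes(P,530,-125,150,65,34,50,600,gr)); print(" plate",boxes(P,507,128,190,90,3.5,14,600,gr))
    print(" ph",boxes(P,507,128,80,60,22,60,60,d>100)); print(" pins",boxes(P,530,-125,150,60,53,75,4,d>100))
E
```

```text
[506.79088291 190.1209539  291.45517139] [ 2.22941780e+00  2.21220932e+00 -1.25380108e-03]
top masters [(168, array([ 606.4, -124.2]), array([20.1, 58.2]), np.float32(-89.18), 33.5), (171, array([ 555. , -127.3]), array([19.1, 57.9]), np.float32(88.0), 33.8), (176, array([ 451.6, -125.8]), array([18.6, 57. ]), np.float32(88.93), 33.7)]
 frame [(1315, array([ 528.6, -123.3]), array([106.4, 274.5]), np.float32(0.47), 41.9)]
 plate [(3380, array([476.8, 120.6]), array([106.9, 271.9]), np.float32(-0.75), 6.5)]
 ph [(136, array([475. , 121.8]), array([11.3, 67.7]), np.float32(88.46), 42.7)]
 pins [(12, array([ 653. , -122.2]), array([7.9, 7.9]), np.float32(-6.34), 58.4), (12, array([ 404.4, -124.3]), array([7.7, 7.8]), np.float32(-30.52), 60.2)]
side masters [(39, array([ 604.4, -122.1]), array([ 8.2, 35.8]), np.float32(86.67), 32.9), (29, array([ 450.5, -136.8]), array([ 9.9, 38. ]), np.float32(-89.74), 34.3)]
 frame []
 plate [(5287, array([478. , 119.2]), array([109. , 271.8]), np.float32(-1.03), 6.6)]
 ph [(195, array([478.6, 118.6]), array([11.9, 72.6]), np.float32(89.31), 42.9)]
 pins [(18, array([ 655.2, -123.6]), array([7. , 7.4]), np.float32(-85.39), 59.8), (14, array([ 406.6, -125. ]), array([4.7, 8.1]), np.float32(64.07), 60.6)]
wrist masters []
 frame []
 plate [(13283, array([478.2, 119. ]), array([106.5, 273.8]), np.float32(-1.02), 4.9)]
 ph [(525, array([478.1, 119. ]), array([12.1, 70. ]), np.float32(89.08), 41.4)]
 pins []
```

View pics/wrist7.png

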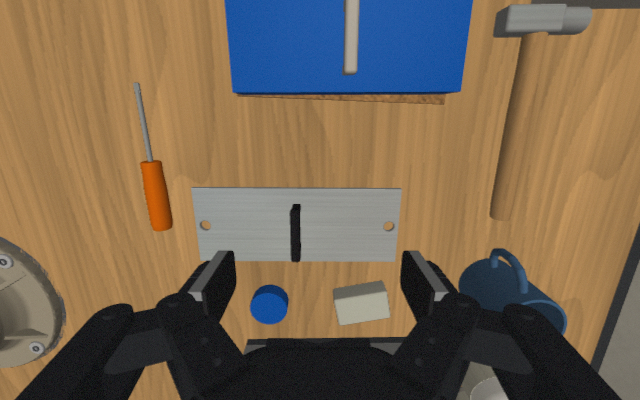

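The plate was knocked aside to (478,119): in the wrist view it is at (297,225), handle at (295,233), holes at (205,225) and (388,225). All three masters are in bays.

```bash
python3 - <<'E'
from h import *
print(to((478.2,119,90.5),-1.0))
E
```

```text
(array([-0.353, -0.14 ,  1.006]), array([0.0002, 0.0001, 0.0049]))
```

Emit:
servo_tool([
  [-0.2,-0.1,0.1,0,0,0.005,1],
  [-0.353,-0.14,0.3,0,0,0.005,1],
  [-0.353,-0.14,0.5,0,0,0.005,1],
  [-0.353,-0.14,0.6,0,0,0.005,1],
  [-0.353,-0.14,0.6,0,0,0.005,1],
  [-0.353,-0.14,0.6,0,0,0.005,1],
])

```text
clock: 27.6
tool_pos: [478.4, 120.6, 172.3]
tool_rot: [2.238, 2.204, 0.0]
force: [0.3, 0.4, 0.2]
width: 0.999
grip_force: 0.0
```

```bash
python3 - <<'E'
from h import *
im,d,T,K=snap("wrist","w8"); P=cloud(d,T,K); B,Rr=im[...,0].astype(int),im[...,2].astype(int)
gr=(abs(B-Rr)<28)&(Rr>90)&(d>100)
s=ctrl.get_state();print(s["tool_pos"],s["tool_rot"])
print(" plate",boxes(P,478,120,190,90,1.5,14,600,gr),boxes(P,478,120,60,60,22,60,60,d>100))
print(to((478.2,119,90.5),-1.0))
E
```

```text
[478.86543565 121.0245845  172.87105531] [2.2373528  2.2042637  0.00240566]
 plate [(33767, array([478.2, 118.9]), array([106. , 274.8]), np.float32(-0.9), 4.9)] [(1369, array([477.8, 119.2]), array([11.7, 69.5]), np.float32(89.36), 41.5)]
(array([-0.01 , -0.004,  0.412]), array([ 0.0011, -0.0003,  0.0016]))
```

Emit:
servo_tool([
  [-0.01,-0.004,0.12,0,0,0,1],
  [-0.01,-0.004,0.24,0,0,0,1],
  [-0.01,-0.004,0.34,0,0,0,1],
  [-0.01,-0.004,0.41,0,0,0,1],
  [-0.01,-0.004,0.41,0,0,0,1],
  [-0.01,-0.004,0.41,0,0,0,-1],
  [-0.01,-0.004,0.41,0,0,0,-1],
  [-0.01,-0.004,0.41,0,0,0,-1],
  [-0.01,-0.004,0.41,0,0,0,-1],
  [-0.01,-0.004,0.41,0,0,0,-1],
])

```text
clock: 28.65
tool_pos: [477.4, 119.7, 89.8]
tool_rot: [2.236, 2.206, 0.001]
force: [11.7, -0.7, -0.4]
width: 0.144
grip_force: 5.2
```

Emit:
servo_tool([
  [0,0,0,0,0,0,-1],
  [0,0,0,0,0,0,-1],
  [0,0,0,0,0,0,-1],
  [0,0,-0.05,0,0,0,-1],
  [0,0,-0.15,0,0,0,-1],
  [0,0,-0.3,0,0,0,-1],
  [0,0,-0.45,0,0,0,-1],
  [0,0,-0.45,0,0,0,-1],
  [0,0,-0.45,0,0,0,-1],
])

```text
clock: 29.55
tool_pos: [477.0, 119.7, 179.6]
tool_rot: [-2.236, -2.206, -0.001]
force: [-1.0, 0.3, -4.1]
width: 0.128
grip_force: 59.0
```

```bash
python3 - <<'E'
from h import *
s=ctrl.get_state();print(s["tool_pos"],s["tool_rot"],s["grip_force"],s["width"])
for n in("top","side","wrist"):
    im,d,T,K=snap(n); P=cloud(d,T,K); B,Rr=im[...,0].astype(int),im[...,2].astype(int)
    gr=(abs(B-Rr)<28)&(Rr>90)&(d>100)
    w=(abs(P[...,0]-478)<150)&(abs(P[...,1]-119)<65)&(abs(P[...,2]-102)<(22 if n!="wrist" else 12))&gr
    w=biggest(w); q=P[w]; A=np.c_[q[:,:2]-q[:,:2].mean(0),np.ones(len(q))]; f=np.linalg.lstsq(A,q[:,2],rcond=None)[0]
    print(n,w.sum(),rect(P,w),"slopes",f)
E
```

```text
[476.97212598 119.69324165 179.62787097] [-2.23610337e+00 -2.20618662e+00 -1.30041884e-03] 59.00275111198425 0.1278594250376885
top 1687 (array([474.9,  91.5]), array([ 47.8, 274.1]), np.float32(-0.14), 95.7) slopes [-1.47227408e-04  6.33589603e-03  9.56967909e+01]
side 5598 (array([476.4, 118.5]), array([109.7, 272.2]), np.float32(-0.99), 95.2) slopes [-2.52336771e-03 -3.05216084e-03  9.53013430e+01]
wrist 60298 (array([476.3, 118.5]), array([106.4, 275.9]), np.float32(-0.84), 93.1) slopes [-2.81709231e-04 -1.52790881e-03  9.30775909e+01]
```

Emit:
servo_tool([
  [-0.1,0.05,0,0,0,-0.004,-1],
  [-0.25,0.1,0,0,0,-0.008,-1],
  [-0.4,0.15,0,0,0,-0.012,-1],
  [-0.55,0.2,0,0,0,-0.015,-1],
  [-0.7,0.25,0,0,0,-0.015,-1],
  [-0.85,0.26,0,0,0,-0.015,-1],
  [-1,0.26,0,0,0,-0.015,-1],
  [-1,0.26,0,0,0,-0.015,-1],
  [-1,0.26,0,0,0,-0.015,-1],
])

```text
clock: 30.6
tool_pos: [525.6, -82.1, 178.3]
tool_rot: [-2.212, -2.229, 0.003]
force: [0.6, 0.4, -4.9]
width: 0.129
grip_force: 59.0
```

```bash
python3 - <<'E'
from h import *
s=ctrl.get_state();print(s["tool_pos"],s["tool_rot"],s["grip_force"],s["width"])
print(to((531.7,-124.5,179),0.65))
E
```

```text
[525.57636327 -82.05632814 178.29363044] [-2.21232818 -2.22856715  0.0032101 ] 59.04002487659454 0.1288493924022434
(array([-0.212,  0.029, -0.004]), array([-0.0015,  0.0003, -0.0026]))
```

Emit:
servo_tool([
  [-0.1,0.015,0,0,0,-0.001,-1],
  [-0.212,0.029,0.03,0,0,-0.001,-1],
  [-0.212,0.029,0.06,0,0,-0.001,-1],
  [-0.212,0.029,0.06,0,0,-0.001,-1],
  [-0.212,0.029,0.06,0,0,-0.001,-1],
  [-0.212,0.029,0.06,0,0,-0.001,-1],
])

```text
clock: 31.2
tool_pos: [532.8, -122.1, 167.4]
tool_rot: [-2.206, -2.236, -0.0]
force: [0.4, -0.4, -4.5]
width: 0.123
grip_force: 59.0
```

```bash
python3 - <<'E'
from h import *
s=ctrl.get_state();print(s["tool_pos"],s["tool_rot"],s["grip_force"])
a,b=R.from_rotvec(s["tool_rot"]).as_matrix()[:2,1]; print("yaw",np.degrees(np.arctan2(b,a)))
I={}
for n in("side","wrist","top"):
    im,d,T,K=snap(n,n+"9"); I[n]=im; P=cloud(d,T,K); B,Rr=im[...,0].astype(int),im[...,2].astype(int)
    gr=(abs(B-Rr)<28)&(Rr>90)&(d>100)
    w=(abs(P[...,0]-530)<160)&(abs(P[...,1]+125)<65)&(abs(P[...,2]-82)<8)&gr
    w=biggest(w); print(n,w.sum(),rect(P,w),T[:3,3].round())
c=cv2.resize(I["side"][145:225,255:400],None,fx=5.5,fy=5.5,interpolation=cv2.INTER_CUBIC)[:300,:795]
w=cv2.resize(I["wrist"],None,fx=.75,fy=.75)[:300,:]
cv2.imwrite("pics/c9.png",np.vstack([c,cv2.copyMakeBorder(w,0,0,0,c.shape[1]-w.shape[1],0)]))
E
```

```text
[ 532.82118764 -122.0677383   167.41872181] [-2.20603194e+00 -2.23590490e+00 -2.79051119e-04] 59.01421308517456
yaw 0.770645377854807
side 3420 (array([ 533.2, -122.8]), array([112.4, 271.5]), np.float32(1.07), 83.9) [489. 760. 804.]
wrist 60652 (array([ 533.1, -123.5]), array([107.1, 276.3]), np.float32(0.72), 82.3) [532. -47. 236.]
top 163 (array([ 424.4, -162.7]), array([27.2, 61.9]), np.float32(-3.47), 83.8) [ 306.  -10. 1164.]
```

View pics/c9.png

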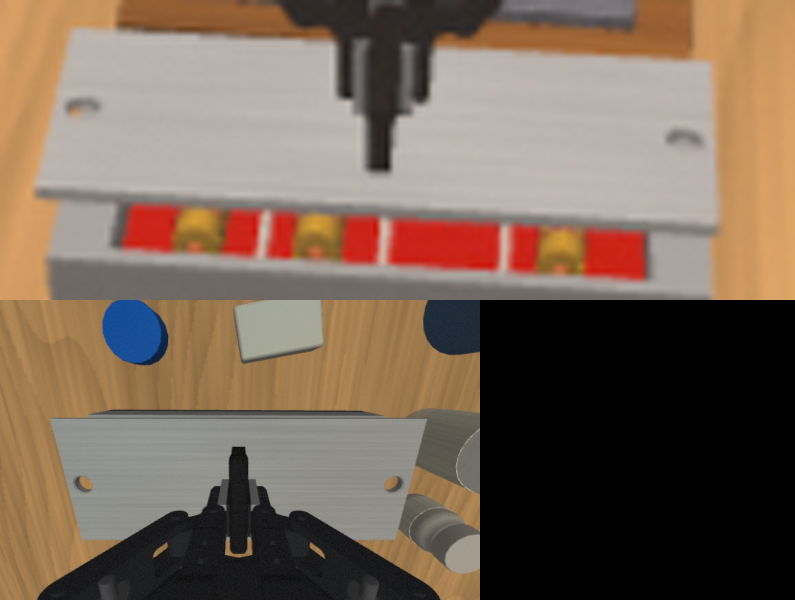

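The plate hovers level over the frame; holes are at about (83,105) and (685,137) in the side crop. Pins are hidden underneath. I compare frame estimates from the earlier wrist pictures.

```bash
python3 - <<'E'
from h import *
for n in("w3","w5","w6"):
    im,d,T,K=load(n); P=cloud(d,T,K); B,Rr=im[...,0].astype(int),im[...,2].astype(int)
    gr=(abs(B-Rr)<30)&(Rr>80)&(d>100)
    print(n,boxes(P,531,-125,160,75,33,48,600,gr),boxes(P,531,-125,140,40,52,75,12,d>100))
im,d,T,K=load("wrist9"); h=cv2.resize(im[220:265,90:140],None,fx=8,fy=8,interpolation=cv2.INTER_CUBIC); g=cv2.resize(im[220:265,500:550],None,fx=8,fy=8,interpolation=cv2.INTER_CUBIC)
cv2.imwrite("pics/c10.png",np.hstack([h,g]))
E
```

```text
w3 [(6968, array([ 531.3, -126.3]), array([106.4, 274.7]), np.float32(0.47), 40.8)] [(79, array([ 654.5, -126.1]), array([7.6, 9. ]), np.float32(-62.21), 58.5), (77, array([ 408. , -128.1]), array([7.3, 9.1]), np.float32(63.66), 57.9)]
w5 [(16229, array([ 531.1, -126.3]), array([106.9, 274.9]), np.float32(0.61), 40.6)] [(25, array([ 600.8, -101.2]), array([1.1, 4.9]), np.float32(3.69), 73.0), (25, array([ 615.1, -101.2]), array([0.9, 5.4]), np.float32(-2.96), 72.8), (223, array([ 654.7, -123.6]), array([7. , 9.5]), np.float32(26.98), 57.9), (161, array([ 409.7, -126.9]), array([6. , 9.7]), np.float32(-83.46), 54.8)]
w6 [] []
```

View pics/c10.png

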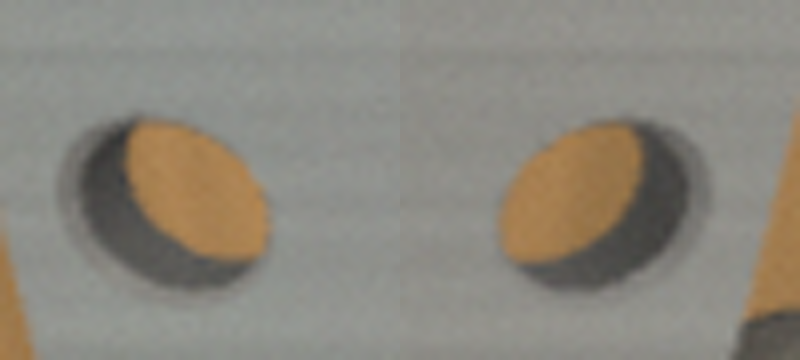

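The holes show only bench beyond the frame, so pins can't be checked directly. Shift by (−1.9, −2.4) and lower onto the pin tapers, watching the force.

Emit:
servo_tool([
  [-0.012,-0.0095,0,0,0,0.003,-1],
  [-0.012,-0.0095,0,0,0,0.003,-1],
  [-0.012,-0.0095,0.03,0,0,0.003,-1],
  [-0.012,-0.0095,0.05,0,0,0.003,-1],
  [-0.012,-0.0095,0.07,0,0,0.003,-1],
  [-0.012,-0.0095,0.085,0,0,0.003,-1],
  [-0.012,-0.0095,0.1,0,0,0.003,-1],
  [-0.012,-0.0095,0.1,0,0,0.003,-1],
])

```text
clock: 32.15
tool_pos: [530.5, -125.9, 147.0]
tool_rot: [-2.214, -2.228, 0.001]
force: [-0.3, -0.5, -4.4]
width: 0.129
grip_force: 59.0
```

```bash
python3 - <<'E'
from h import *
s=ctrl.get_state();print(s["tool_pos"],s["tool_rot"],s["grip_force"],s["force"],s["torque"])
a,b=R.from_rotvec(s["tool_rot"]).as_matrix()[:2,1]; print("yaw",np.degrees(np.arctan2(b,a)))
for n in("side","wrist"):
    im,d,T,K=snap(n,n+"11"); P=cloud(d,T,K); B,Rr=im[...,0].astype(int),im[...,2].astype(int)
    gr=(abs(B-Rr)<28)&(Rr>90)&(d>100)
    w=(abs(P[...,0]-530)<160)&(abs(P[...,1]+125)<65)&(abs(P[...,2]-62)<8)&gr
    w=biggest(w); q=P[w]; A=np.c_[q[:,:2]-q[:,:2].mean(0),np.ones(len(q))]; f=np.linalg.lstsq(A,q[:,2],rcond=None)[0]; print(n,w.sum(),rect(P,w),f)
E
```

```text
[ 530.48955241 -125.87590382  146.96236407] [-2.21364813e+00 -2.22840543e+00  1.06213851e-03] 58.987961411476135 [-0.32911212 -0.52879932 -4.40364175] [-0.00888635  0.00428794  0.00937303]
yaw 0.38069063818777577
side 3323 (array([ 531. , -126.8]), array([111.3, 271.4]), np.float32(0.56), 63.4) [-2.33587586e-03 -7.28093449e-03  6.33409082e+01]
wrist 60736 (array([ 531.2, -126.9]), array([106.7, 276.3]), np.float32(0.34), 62.0) [ 8.85116443e-04 -1.67650533e-03  6.19763665e+01]
```

Emit:
servo_tool([
  [0.005,0.001,0,0,0,-0.001,-1],
  [0.005,0.001,0.01,0,0,-0.001,-1],
  [0.005,0.001,0.02,0,0,-0.001,-1],
  [0.005,0.001,0.03,0,0,-0.001,-1],
  [0.005,0.001,0.04,0,0,-0.001,-1],
  [0.005,0.001,0.05,0,0,-0.001,-1],
  [0.005,0.001,0.05,0,0,-0.001,-1],
])

```text
clock: 32.95
tool_pos: [530.7, -124.9, 137.1]
tool_rot: [-2.212, -2.23, 0.001]
force: [-0.1, -0.9, -4.1]
width: 0.127
grip_force: 59.0
```

Emit:
servo_tool([
  [0,0,0.01,0,0,0,-1],
  [0,0,0.018,0,0,0,-1],
  [0,0,0.024,0,0,0,-1],
  [0,0,0.024,0,0,0,-1],
  [0,0,0.024,0,0,0,-1],
])

```text
clock: 33.45
tool_pos: [530.9, -124.9, 132.7]
tool_rot: [-2.212, -2.231, 0.0]
force: [-0.4, -0.9, -4.6]
width: 0.125
grip_force: 59.1
```

```bash
python3 - <<'E'
from h import *
s=ctrl.get_state();print(s["tool_pos"],s["tool_rot"],s["grip_force"],s["force"],s["torque"])
a,b=R.from_rotvec(s["tool_rot"]).as_matrix()[:2,1]; print("yaw",np.degrees(np.arctan2(b,a)))
for n in("side","wrist"):
    im,d,T,K=snap(n,n+"12"); P=cloud(d,T,K); B,Rr=im[...,0].astype(int),im[...,2].astype(int)
    gr=(abs(B-Rr)<28)&(Rr>90)&(d>100)
    w=(abs(P[...,0]-530)<160)&(abs(P[...,1]+125)<65)&(abs(P[...,2]-48)<6)&gr
    w=biggest(w); q=P[w]; A=np.c_[q[:,:2]-q[:,:2].mean(0),np.ones(len(q))]; f=np.linalg.lstsq(A,q[:,2],rcond=None)[0]; print(n,w.sum(),rect(P,w),f)
E
```

```text
[ 530.9244871  -124.90494449  132.69065582] [-2.21220970e+00 -2.23059815e+00  1.37182519e-04] 59.05248284339905 [-0.39642156 -0.87793932 -4.62857122] [ 0.04705346  0.00139614 -0.01780333]
yaw 0.4742829666719382
side 3341 (array([ 531.4, -124.8]), array([110.2, 271.6]), np.float32(0.3), 49.1) [-1.96188897e-03 -9.27849132e-03  4.89796863e+01]
wrist 60269 (array([ 531.3, -126.2]), array([107.2, 275.6]), np.float32(0.43), 47.5) [ 1.35729287e-03 -1.77184386e-03  4.74639684e+01]
```

Emit:
servo_tool([
  [0,0,0.005,0,0,0,-1],
  [0,0,0.005,0,0,0,-1],
  [0,0,0.005,0,0,0,-0.5],
  [0,0,0.005,0,0,0,0],
  [0,0,0.005,0,0,0,0.5],
  [0,0,0.005,0,0,0,0.5],
  [0,0,0.005,0,0,0,0.5],
  [0,0,0.005,0,0,0,0.5],
])

```text
clock: 34.35
tool_pos: [531.0, -124.9, 131.7]
tool_rot: [2.212, 2.23, -0.0]
force: [0.2, 0.4, -0.2]
width: 0.751
grip_force: 0.0
```

Emit:
servo_tool([
  [0,0,-0.1,0,0,0,0.5],
  [0,0,-0.3,0,0,0,0.5],
  [0,0,-0.5,0,0,0,1],
  [0,0,-0.7,0,0,0,1],
  [0.2,0,-0.9,0,0,0,1],
  [0.4,0,-1,0,0,0,1],
  [0.6,0,-1,0,0,0,1],
  [0.8,0,-1,0,0,0,1],
  [1,0,-1,0,0,0,1],
  [1,0,-1,0,0,0,1],
])

```text
clock: 35.35
tool_pos: [528.7, 82.5, 331.0]
tool_rot: [-2.199, -2.24, -0.001]
force: [-0.6, 0.6, 0.2]
width: 1.002
grip_force: 0.0
```

Emit:
servo_tool([
  [0.25,0,0,0,0,0.003,1],
  [0.5,0,0,0,0,0.007,1],
  [0.75,0,0,0,0,0.01,1],
  [1,0,0,0,0,0.01,1],
  [1,0,0,0,0,0.01,1],
])

```text
clock: 35.85
tool_pos: [525.1, 284.1, 330.0]
tool_rot: [-2.214, -2.225, 0.001]
force: [-0.6, 0.4, 0.3]
width: 1.002
grip_force: 0.0
```

```bash
python3 - <<'E'
from h import *
s=ctrl.get_state();print(s["tool_pos"],s["tool_rot"])
for n in("top","side","wrist"):
    im,d,T,K=snap(n,n+"13"); P=cloud(d,T,K); B,Rr=im[...,0].astype(int),im[...,2].astype(int)
    gr=(abs(B-Rr)<28)&(Rr>90)&(d>100)
    print(n,"plate",boxes(P,531,-125,160,65,43,55,600,gr),"pins",boxes(P,531,-125,150,65,54,62,3,d>100))
    print("   cover",boxes(P,535,330,190,110,38,60,900,(B>Rr+50)&(d>100)),boxes(P,535,330,150,90,70,100,50,(d>100)&(abs(B-Rr)<40)&(Rr>100)))
E
```

```text
[525.11330858 284.07944886 329.97234834] [-2.21422412e+00 -2.22486268e+00  1.36109160e-03]
top plate [(4054, array([ 528.6, -122.9]), array([106.7, 274.6]), np.float32(0.56), 48.1)] pins [(4, array([ 652.4, -123.4]), array([3.3, 6.7]), np.float32(-26.92), 57.7), (4, array([ 405.5, -121.6]), array([1.7, 8.2]), np.float32(-21.62), 58.1)]
   cover [(2724, array([535.1, 335.5]), array([ 96.9, 235.9]), np.float32(-0.39), 49.3)] [(84, array([535.4, 327. ]), array([ 9.3, 51.6]), np.float32(89.72), 86.0)]
side plate [(1019, array([ 443.7, -127.5]), array([ 95.6, 110. ]), np.float32(89.38), 48.7)] pins [(13, array([ 654.7, -123.4]), array([5.2, 7.9]), np.float32(54.03), 59.0), (13, array([ 407.5, -125.5]), array([6.4, 7.2]), np.float32(1.17), 57.9)]
   cover [(7651, array([537.9, 333.3]), array([ 98.2, 235.5]), np.float32(-0.42), 49.3)] [(297, array([537.6, 334.7]), array([11.3, 68.8]), np.float32(89.8), 86.0)]
wrist plate [] pins []
   cover [(15143, array([538.1, 333.6]), array([ 95.2, 236. ]), np.float32(-0.29), 47.9)] [(690, array([538.2, 333.5]), array([11.2, 67.8]), np.float32(89.95), 84.6)]
```

View pics/side13.png

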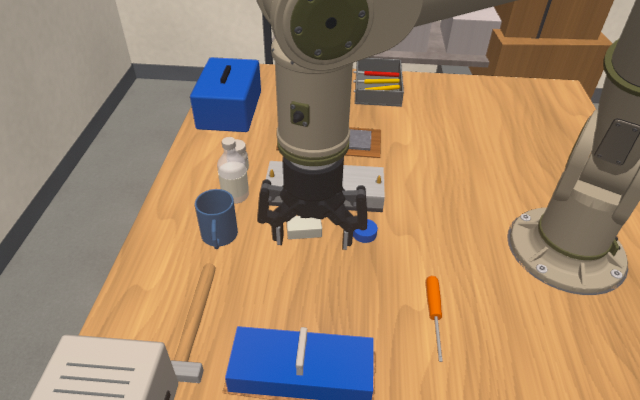

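The plate is flush with both pins showing at (271,173) and (379,179); the cover still stands on the pad with its handle at (302,350). Now fetch the cover.

```bash
python3 - <<'E'
from h import *
print(to((537.9,334,135.5),-0.35))
im,d,T,K=load("top13"); P=cloud(d,T,K)
B,Rr=im[...,0].astype(int),im[...,2].astype(int)
print("plinth",boxes(P,530,-336,130,60,9.5,22,600,(abs(B-Rr)<25)))
im,d,T,K=load("w3"); P=cloud(d,T,K); B,Rr=im[...,0].astype(int),im[...,2].astype(int)
g=(abs(B-Rr)<25)&(d>100); w=(abs(P[...,0]-531)<130)&(abs(P[...,1]+337)<60)&(P[...,2]>5)&(P[...,2]<20)&g; w=biggest(w); print(rect(P,w))
E
```

```text
(array([0.3  , 0.048, 0.979]), array([-0.0001,  0.0008, -0.001 ]))
plinth [(2368, array([ 529.7, -337.6]), array([ 81.8, 218. ]), np.float32(-1.22), 14.0)]
(array([ 533.3, -340.3]), array([ 80.6, 221.5]), np.float32(-1.46), 12.8)
```

Emit:
servo_tool([
  [0.15,0.03,0.1,0,0,0,1],
  [0.3,0.063,0.3,0,0,0,1],
  [0.3,0.063,0.5,0,0,0,1],
  [0.3,0.063,0.7,0,0,0,1],
  [0.3,0.063,0.85,0,0,0,1],
  [0.3,0.063,0.975,0,0,0,1],
  [0.3,0.063,0.975,0,0,0,1],
  [0.3,0.063,0.975,0,0,0,-1],
  [0.3,0.063,0.975,0,0,0,-1],
  [0.3,0.063,0.975,0,0,0,-1],
])

```text
clock: 37.0
tool_pos: [541.7, 335.0, 138.7]
tool_rot: [2.23, 2.212, 0.005]
force: [-0.4, 0.3, 0.5]
width: 0.515
grip_force: 0.0
```

Emit:
servo_tool([
  [0,0,0,0,0,0,-1],
  [0,0,0,0,0,0,-1],
  [0,0,0,0,0,0,-1],
  [0,0,0,0,0,0,-1],
  [0,0,0,0,0,0,-1],
])

```text
clock: 37.5
tool_pos: [540.9, 335.3, 137.6]
tool_rot: [-2.229, -2.213, -0.002]
force: [-3.3, -1.1, 6.3]
width: 0.123
grip_force: 59.5
```

Emit:
servo_tool([
  [0,0,-0.1,0,0,0,-1],
  [0,0,-0.2,0,0,0,-1],
  [0,0,-0.4,0,0,0,-1],
  [0,0,-0.6,0,0,0,-1],
  [0,0,-0.8,0,0,0,-1],
  [0,0,-0.8,0,0,0,-1],
  [0,0,-0.8,0,0,0,-1],
])

```text
clock: 38.2
tool_pos: [540.9, 335.0, 297.2]
tool_rot: [2.23, 2.213, 0.002]
force: [0.3, -0.7, -2.6]
width: 0.124
grip_force: 58.8
```

```bash
python3 - <<'E'
from h import *
s=ctrl.get_state();print(s["tool_pos"],s["tool_rot"],s["grip_force"],s["width"])
for n in("side","wrist"):
    im,d,T,K=snap(n); P=cloud(d,T,K); B,Rr=im[...,0].astype(int),im[...,2].astype(int)
    print(n,"cover",boxes(P,537,334,190,110,180,240,900,(B>Rr+50)&(d>60)))
print(to((533,-340,296),-1.35))
E
```

```text
[540.86161991 334.99420453 297.16211859] [2.22973619e+00 2.21308448e+00 2.03895680e-03] 58.829859495162964 0.12398159992246233
side cover [(9869, array([541.6, 333.2]), array([ 99. , 235.8]), np.float32(-0.26), 208.6)]
wrist cover [(46901, array([540.5, 333.2]), array([ 96.6, 237.5]), np.float32(-0.32), 205.8)]
(array([-3.374, -0.01 , -0.   ]), array([-0.0015,  0.001 ,  0.0103]))
```

Emit:
servo_tool([
  [-0.15,0,0,0,0,0,-1],
  [-0.3,0,0,0,0,0,-1],
  [-0.5,0,0,0,0,0,-1],
  [-0.7,0,0,0,0,0,-1],
  [-0.9,-0.01,0,0,0,0,-1],
  [-1,-0.01,0,0,0,0,-1],
])

```text
clock: 38.9
tool_pos: [536.3, 130.4, 295.2]
tool_rot: [-2.235, -2.208, 0.005]
force: [0.6, -0.8, -2.1]
width: 0.125
grip_force: 58.9
```

Emit:
servo_tool([
  [-0.2,0,0,0,0,0,-1],
  [-0.4,0,0,0,0,0,-1],
  [-0.6,0,0,0,0,0,-1],
  [-0.8,0,0,0,0,0,-1],
  [-1,-0.01,0,0,0,0,-1],
  [-1,-0.01,0,0,0,0,-1],
])

```text
clock: 39.5
tool_pos: [531.8, -72.1, 295.7]
tool_rot: [2.24, 2.201, -0.006]
force: [0.0, -0.4, -2.3]
width: 0.128
grip_force: 58.9
```

Emit:
servo_tool([
  [-0.2,0,0,0,0,0,-1],
  [-0.4,0,0,0,0,0,-1],
  [-0.6,0,0,0,0,0.005,-1],
  [-0.8,0,0,0,0,0.011,-1],
  [-1,0,0,0,0,0.011,-1],
  [-1,0,0,0,0,0.011,-1],
  [-1,0,0,0,0,0.011,-1],
  [-1,0,0,0,0,0.011,-1],
])

```text
clock: 40.3
tool_pos: [532.4, -263.5, 295.4]
tool_rot: [-2.246, -2.194, 0.001]
force: [0.8, 0.5, -1.9]
width: 0.122
grip_force: 59.0
```

```bash
python3 - <<'E'
from h import *
s=ctrl.get_state();print(s["tool_pos"],s["tool_rot"],s["grip_force"],s["width"])
print(to((533.5,-338.5,172),-1.45))
for n in("side","top"):
    im,d,T,K=snap(n); P=cloud(d,T,K); B,Rr=im[...,0].astype(int),im[...,2].astype(int)
    print(n,boxes(P,530,-336,130,60,9,22,300,(abs(B-Rr)<25)))
E
```

```text
[ 532.400902   -263.46508704  295.39410483] [-2.24552343e+00 -2.19373208e+00  8.01916909e-04] 58.952656388282776 0.12215101021799596
(array([-0.376,  0.016,  0.616]), array([-0.0013, -0.0008,  0.0013]))
side [(1509, array([ 533.1, -338.9]), array([ 85.5, 219.7]), np.float32(-2.14), 14.7)]
top []
```

Emit:
servo_tool([
  [-0.2,0.008,0,0,0,0,-1],
  [-0.376,0.016,0.1,0,0,0,-1],
  [-0.376,0.016,0.3,0,0,0,-1],
  [-0.376,0.016,0.45,0,0,0,-1],
  [-0.376,0.016,0.58,0,0,0,-1],
  [-0.376,0.016,0.65,0,0,0,-1],
  [-0.376,0.016,0.65,0,0,0,-1],
  [-0.376,0.016,0.65,0,0,0,-1],
])

```text
clock: 41.2
tool_pos: [534.2, -340.0, 167.8]
tool_rot: [2.247, 2.194, 0.0]
force: [0.2, 0.0, -1.7]
width: 0.123
grip_force: 59.0
```

```bash
python3 - <<'E'
from h import *
s=ctrl.get_state();print(s["tool_pos"],s["tool_rot"],s["grip_force"],s["width"],s["force"])
for n in("side","wrist"):
    im,d,T,K=snap(n,n+"15"); P=cloud(d,T,K); B,Rr=im[...,0].astype(int),im[...,2].astype(int)
    w=(abs(P[...,0]-532)<140)&(abs(P[...,1]+338)<75)&(abs(P[...,2]-76)<9)&(B>Rr+50)&(d>60); print(n,rect(P,biggest(w)))
    q=(abs(P[...,0]-532)<160)&(abs(P[...,1]+338)<90)&(P[...,2]<11)&(P[...,2]>1)&(Rr<150)&(Rr>B+25)&(d>60); print("  board",q.sum(),rect(P,biggest(q)) if q.sum()>50 else "")
I=load("side15")[0]; cv2.imwrite("pics/c15.png",cv2.resize(I[90:165,255:400],None,fx=5.5,fy=5.5,interpolation=cv2.INTER_CUBIC))
E
```

```text
[ 534.20366637 -339.98083094  167.75029613] [2.24687901e+00 2.19422290e+00 3.25027884e-04] 58.99939298629761 0.12274810965256798 [ 0.18672896  0.04141676 -1.73340374]
side (array([ 535.5, -341.3]), array([106.5, 234.3]), np.float32(-0.93), 79.6)
  board 591 (array([ 535.9, -293.5]), array([ 35.6, 267.7]), np.float32(1.93), 6.3)
wrist (array([ 534.6, -342.4]), array([ 96.8, 237.6]), np.float32(-1.42), 78.6)
  board 3309 (array([ 565. , -289.3]), array([ 19.4, 211.1]), np.float32(-1.41), 4.9)
```

View pics/c15.png

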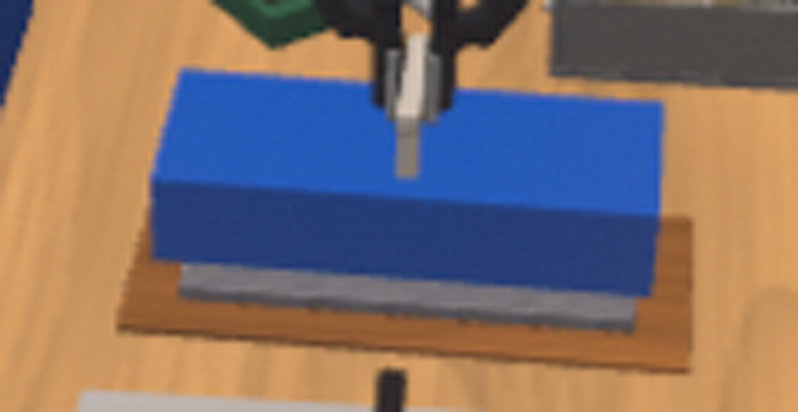

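The cover hovers level just above the plinth, with the plinth's front face centred under it within a couple of mm. Correct by (−1.8, +2.2) and lower.

Emit:
servo_tool([
  [0.011,-0.009,0,0,0,0,-1],
  [0.011,-0.009,0.03,0,0,0,-1],
  [0.011,-0.009,0.06,0,0,0,-1],
  [0.011,-0.009,0.085,0,0,0,-1],
  [0.011,-0.009,0.1,0,0,0,-1],
  [0.011,-0.009,0.1,0,0,0,-1],
])

```text
clock: 41.9
tool_pos: [531.5, -337.8, 145.9]
tool_rot: [-2.248, -2.193, 0.001]
force: [-0.0, -0.2, -2.4]
width: 0.126
grip_force: 59.0
```

Emit:
servo_tool([
  [0,0,0.01,0,0,0,-1],
  [0,0,0.02,0,0,0,-1],
  [0,0,0.03,0,0,0,-1],
  [0,0,0.033,0,0,0,-1],
  [0,0,0.033,0,0,0,-1],
])

```text
clock: 42.4
tool_pos: [531.8, -338.1, 140.6]
tool_rot: [2.249, 2.193, 0.0]
force: [-1.8, 0.8, 2.5]
width: 0.129
grip_force: 59.7
```

Contact is light at the expected full-down height. Release and retreat.

Emit:
servo_tool([
  [0,0,0,0,0,0,-0.5],
  [0,0,0,0,0,0,0],
  [0,0,0,0,0,0,0.5],
  [0,0,0,0,0,0,0.5],
  [0,0,0,0,0,0,0.5],
  [0,0,0,0,0,0,0.5],
  [0,0,0,0,0,0,0.5],
])

```text
clock: 43.1
tool_pos: [531.8, -338.0, 140.1]
tool_rot: [-2.249, -2.194, 0.0]
force: [0.1, 0.1, 0.1]
width: 0.749
grip_force: 0.0
```

Emit:
servo_tool([
  [0,0,-0.1,0,0,0,0.5],
  [0,0,-0.3,0,0,0,0.5],
  [0,0,-0.5,0,0,0,0.5],
  [0,0,-0.7,0,0,0,0.5],
  [0,0,-0.9,0,0,0,0.5],
  [0.2,0,-1,0,0,0,0.5],
  [0.4,0,-1,0,0,0,0.5],
  [0.6,0,-1,0,0,0,0.5],
  [0.8,0,-1,0,0,0,0.5],
  [1,0,-1,0,0,0,0.5],
])

```text
clock: 44.1
tool_pos: [536.5, -136.5, 340.2]
tool_rot: [-2.249, -2.194, -0.001]
force: [1.7, 0.6, -0.1]
width: 0.748
grip_force: 0.0
```

Emit:
servo_tool([
  [0.25,0,0,0,0,0,0.5],
  [0.5,0,0,0,0,0,0.5],
  [0.75,0,0,0,0,0,0.5],
  [1,0,0,0,0,0,0.5],
  [1,0,0,0,0,0,0.5],
  [1,0,0,0,0,0,0.5],
  [1,0,0,0,0,0,0.5],
])

```text
clock: 44.8
tool_pos: [541.7, 60.3, 340.3]
tool_rot: [2.251, 2.191, -0.0]
force: [0.6, -0.2, -0.0]
width: 0.749
grip_force: 0.0
```

Emit:
servo_tool([
  [0.25,0,0,0,0,0,0.5],
  [0.5,0,0,0,0,0,0.5],
  [0.75,0,0,0,0,0,0.5],
  [1,0,0,0,0,0,0.5],
  [1,0,0,0,0,0,0.5],
  [1,0,0,0,0,0,0.5],
  [1,0,0,0,0,0,0.5],
])

```text
clock: 45.5
tool_pos: [547.6, 259.0, 340.4]
tool_rot: [2.253, 2.188, -0.0]
force: [-0.3, -0.5, -0.9]
width: 0.752
grip_force: 0.0
```

```bash
python3 - <<'E'
from h import *
s=ctrl.get_state();print(s["tool_pos"],s["clock"])
for n in("top","side"):
    im,d,T,K=snap(n,n+"16"); P=cloud(d,T,K); B,Rr=im[...,0].astype(int),im[...,2].astype(int)
    gr=(abs(B-Rr)<28)&(Rr>90)&(d>100)
    print(n,"plate",boxes(P,531,-125,170,75,38,56,500,gr))
    w=(abs(P[...,0]-531)<150)&(abs(P[...,1]+337)<80)&(P[...,2]>42)&(P[...,2]<62)&(B>Rr+50); w=biggest(w)
    q=P[w]; A=np.c_[q[:,:2]-q[:,:2].mean(0),np.ones(len(q))]; print(" cover",rect(P,w),np.linalg.lstsq(A,q[:,2],rcond=None)[0])
cv2.imwrite("pics/f.png",load("top16")[0])
E
```

```text
[547.59564447 258.96939339 340.36543269] 45.5
top plate [(4113, array([ 528.8, -123.2]), array([106.9, 274.7]), np.float32(0.39), 48.0)]
 cover (array([ 529.2, -336.5]), array([ 97.9, 235.2]), np.float32(-1.34), 51.9) [-1.79377272e-03 -4.55310945e-03  5.18457488e+01]
side plate [(1281, array([ 461.4, -126.4]), array([110.5, 131. ]), np.float32(0.21), 48.7)]
 cover (array([ 473.8, -337.1]), array([100.9, 117.9]), np.float32(-2.33), 52.7) [-3.32258351e-03 -3.34296768e-02  5.20643524e+01]
```

View pics/f.png

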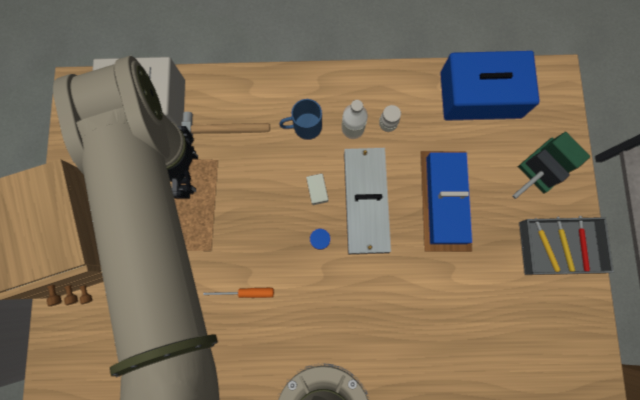

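The plate is seated on the frame at (367,201) with both pins showing. The cover is fully down on the tray at (449,198), its top at 51.9 mm. The other things are where they were.

```bash
python3 -c "
from plant import ctrl
print(ctrl.sign_off())"
```

```text
the job is handed in; nothing more can be done
None
```

The job is handed in, with no verdict returned: on the last camera checks the three masters present were in bays 0, 2 and 3, the plate flush over both pins, the cover fully down on the empty tray, and the bystanders unmoved.

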